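# Clamp a stirrer rod in the bench gauge to the ratchet's slip

## Task

Take the thicker of the two white rods from the rack, lay it in the gauge's groove under the spindle and bring its end gently up against the end stop. Then turn the thimble on top clockwise until its ratchet clearly slips on the clamped rod (20 degrees of slip or more), stop before it has slipped a sixth of a turn, and let go. Grip the thimble lightly, and leave the thin rod, the beaker and the jar alone.

Things in the scene. Friction and masses are not known exactly. Their poses are not given: they have to be found in the camera images.
- gauge: Grey bench thickness gauge, fixed. Origin: on the bench under the spindle axis; z up, y along the groove towards the end stop. Base plate: x -85 to +40, y -62 to +45, 20 mm high. A column at x -80 to -50, y -18 to +18 mm carries a head over the groove: x -80 to +18, y -17 to +17, 75 to 100 mm high. The rod is laid in the groove at y < -20 mm and slid along y under the head.
- entry (a point): Open -y end of the gauge's steel V groove, at the seated rod's axis height: x = 0, y = -60, z = 50 mm in the gauge's frame; same axes. The groove (90 degrees, open on top) runs from here 88 mm along y; its lips are 9.5 mm either side of the axis and 51 mm above the bench. The 12 mm rod seated in it has its axis 50 mm above the bench.
- stop: Dark steel stop plate, 26 mm wide, 7 mm thick, 65 mm high, standing across the groove's +y end. Origin: centre of the face that the rod's end touches, 30 mm from the spindle axis along the gauge's y, 50 mm above the bench; axes as the gauge's. It is stiff: press on it with less than 20 N.
- home (a point): Where the thick rod's centre lies when the rod is seated in the groove with its end on the stop: x = 0, y = -45, z = 50 mm in the gauge's frame; axes as the gauge's.
- spindle: Steel spindle, 10 mm across, pointing down from the head over the groove. Origin: centre of its flat tip, at the start 1.7 to 3.9 mm above the seated thick rod. It goes down 1.25 mm per radian of the thimble (7.9 mm a turn), does not turn, and stays where it is left.
- thimble_grip (a point): Where to grip the ratchet thimble: on its vertical axis, 138 mm above the bench. It is a knurled steel knob, 30 mm across, 116 to 152 mm above the bench, over the spindle; it turns but never moves up, down or aside, and a narrower sleeve with tick marks shows below it. Grip it lightly, 10 to 20 N a finger: all squeeze and push on it, both fingers added, must stay below 50 N.
- ratchet (a joint): Slip of the thimble on its sleeve, rad, 0 at the start, growing clockwise. Turned clockwise (from above) the thimble carries the sleeve and lowers the spindle against 0.08 N m; on the clamped rod the torque climbs to 0.12 N m and the ratchet slips: the thimble turns on at 0.12 N m, sleeve and spindle stand still, pressing with about 30 N. Nothing runs back when let go.
- rack: Grey plastic rod rack fixed to the bench, base 150 x 56 x 12 mm. Origin: underside centre; x across the two rods. Two places at x = -45 and +45 mm, each two V rests at y = -22 and +22 mm (8 mm wide, their lips about 41 mm high) that carry a rod along y.
- rod_thick: White plastic (PTFE) stirrer rod with domed ends, 12 mm across, 150 mm long over the domes, 37 g. Origin: its centre; y along the rod. In the rack its axis is 38 mm above the bench; 49 mm stand out beyond each rest, to be gripped from above. Its y points within 0.6 rad of the gauge's y. When it is home, 60 mm of it stand out from the groove's open end, room to hold it.
- rod_thin: Bystander: the same kind of rod, 8 mm across, 150 mm long, in the rack's other place. Origin: its centre; y along the rod.
- beaker: Bystander: small glass beaker, 60 mm across, 80 mm high. Origin: underside centre.
- jar: Bystander: amber glass jar, 52 mm across, 85 mm high. Origin: underside centre.
Mind the look-alikes: they are no part of the job. Leave any red look-alike of the rod_thick alone. Several things have the shape of the gauge; the one meant has the colours described above.

How it is judged:
By the outcome, as a careful person would: the job done as asked, in the order asked, and still so for the second after the job is handed in, with the robot touching nothing.
It also fails if it takes over 72 s, if anything falls off the work surface, if the arm or the gripper's body presses on something with over 40 N, if the wrist force passes 120 N, or if a joint passes its speed limit or range.

## Robot

A 7-joint arm with a two-finger parallel gripper is mounted at the origin on the work surface. World frame = base frame: x ahead of the robot, y to its left, z up, the work surface at z = 0. Lengths are in m, angles in rad, forces in N, time in s.
With the tool pointing down it reaches from about 0.425 to 0.8 m from the base axis. Payload 8.3 kg.
Tool frame: the origin (TCP) lies midway between the tips of the shut fingers; the grasp point (between the pads) lies arm.grip_depth behind it (arm.grip_depth is the distance from the TCP to the grasp point, in m); z points along the fingers, x is the direction in which the jaws open and shut, and the axes are right-handed (so a half turn about z gives the same grasp; the last joint's range is limited). The gripper opens to 85 mm and grips with 20 to 120 N. Pads are 22 mm wide; open, the fingers measure 114 mm over their backs; the gripper's body (76 mm by 85 mm) begins 54 mm behind the grasp point. The pads swing forward as they close: fully open they stand 13 mm farther back than shut.
Start: joints at [1.251, 0.383, 0.016, 1.37, -0.006, 1.388, -0.046], TCP at [0.159, -0.604, 0.231] pointing down, gripper open.
Joint ranges: [-2.95, 2.95], [-0.25, 2.06], [-1.52, 1.56], [0.18, 2.33], [-1.44, 4.58], [0.02, 2.06], [-3.01, 3.01]. Speed limits (rad/s): [2.39, 2.39, 3.01, 3.01, 3.14, 3.14, 3.14].

## Interface

Orientations are given as a unit quaternion [w, x, y, z].
In Python, from cell import arm gives the robot as it stands. The module is installed in compiled form; this text tells all that it offers.
- The arm moves only by the tool send_rows, never from a script. Its arguments are lists of equal length, an entry for each row: "travel": the shift along the world's x, y, z in m, a list of three; "twist": the turn, a rotation vector about the world's x, y, z in rad, a list of three. A call has 1 to 8 rows; each row shifts and turns the pose as measured when the row begins; what a row does not reach is not made up. A row lasts 1/12 s, in which the tool goes at most 41.7 mm and 7.16 degrees, less where a joint would pass 70% of its speed; a pose out of reach is approached as far as the arm can. A call is refused whole if a number of a shift passes 0.0417 or a number of a turn 0.125, either way. A call with a gripper value outside its range is refused whole. "fingers" is the finger opening in m, from 0 to 0.0854, set as the call begins (left out, the last holds). The fingers move at their own pace and stop on an object; "force" is the grip in N (left out, the last holds). Time passes only in rows, so rows that do not move let the fingers close. It gives the time, the measured TCP pose, the force and the opening at its end, in the units of the state.
- arm.get_obs(): the state, without advancing time (a new reading comes with each control period).
- arm.camera(name): name is "scene" or "top" or "wrist"; returns the picture (480x640x3 uint8, blue, green, red); there is no depth.
- arm.camera_info(name): a dict with "fx", "fy", "cx", "cy" (pixels), "eye" and "attitude" of the camera in the world. Camera axes: x right, y up, looking along -z (the intrinsics and any distortion apply to the point x, -y, -z); pixel columns grow to the right and rows downward; lengths in m; the calibration is good to about 2 mm. A picture is of the moment at which its call begins: read the wrist's pose just before it. camera_info takes no time and is no camera call; for the wrist camera it gives the pose at the moment of the call.
- arm.finish_job(): hands the job in, once; it reports no verdict.
The state is a dict: "t": time; "joint_pos": joint angles; "joint_velocities": joint speeds; "joint_torque": joint torques, N m; "position": TCP position; "tool_rot": TCP orientation; "ft_force": force on the tool from outside, world axes, zero at the start; "moment": the same for the moment, N m; "finger_gap": finger opening in m.
Only numpy, scipy, OpenCV 4.12 (cv2) and the standard library are available. Lean on these libraries where they do the work, as an engineer would, in place of code of your own. Each camera call takes 0.05 s, during which the arm holds its last target.

## Working session

There is one attempt and no reset: what is moved stays moved. The work goes in short steps, Python scripts to look and compute and a tool call to move; the robot and the scene stay as the last step left them, time stands still between calls to the robot, and variables do not carry over. Pictures are saved under pics/ and viewed, and the job is handed in when it is done.

Besides the shell and the picture viewer there is one more tool, called after "Emit:" as a command line: name --argument value ..., lists and objects as JSON in quotes. send_rows: Moves the arm, as the interface text tells. Its arguments: {"type":"object","properties":{"travel":{"type":"array"},"twist":{"type":"array"},"fingers":{"type":"number"},"force":{"type":"number"}},"required":["travel","twist"]}

```bash
mkdir -p pics; ls
python3 - <<'E'
from cell import arm
import cv2
print(arm.get_obs()); print(arm.grip_depth)
for n in("scene","top","wrist"):
    print(n,arm.camera_info(n)); cv2.imwrite(f"pics/{n}0.png",arm.camera(n))
E
```

```text
pics
{'t': 0.0, 'joint_pos': array([ 1.25114247,  0.38424132,  0.0164006 ,  1.37118987, -0.00628358,
        1.3881638 , -0.04653181]), 'joint_velocities': array([ 6.04962856e-05, -6.17308913e-04,  1.10808780e-03, -7.01332828e-04,
        7.19068976e-04,  4.82482977e-04,  1.69940983e-03]), 'joint_torque': array([ 1.85841350e-04, -6.27601719e+01,  8.44679251e-01, -3.71832418e+01,
        1.66948163e-02,  1.41344068e-02,  2.48986282e-06]), 'position': array([ 0.15859932, -0.6040203 ,  0.23026092]), 'tool_rot': array([-5.71496299e-04,  7.91817739e-01, -6.10756675e-01, -7.91360516e-04]), 'ft_force': array([-0.31193613, -0.92866114,  0.38354456]), 'moment': array([-0.005927  ,  0.0260403 , -0.01647105]), 'finger_gap': 0.08544507561568847}
0.0187
scene {'fx': 544.6949116285756, 'fy': 544.6949116285756, 'cx': 322.32200266354675, 'cy': 244.33316488828638, 'eye': array([ 1.24270401, -0.25683761,  0.79827259]), 'attitude': array([0.74633712, 0.35810275, 0.23001999, 0.5116973 ])}
top {'fx': 516.5019677973129, 'fy': 516.5019677973129, 'cx': 319.1447479244049, 'cy': 238.104768558781, 'eye': array([0.33728389, 0.04541962, 1.25087748]), 'attitude': array([ 0.71380043,  0.05032375, -0.04250757, -0.69724427])}
wrist {'fx': 352.17218644366744, 'fy': 352.17218644366744, 'cx': 319.8947572949361, 'cy': 249.14757022909006, 'eye': array([ 0.22779281, -0.58494739,  0.37405365]), 'attitude': array([ 0.7837848 , -0.1134009 ,  0.08815143, -0.60419447])}
```

View pics/scene0.png

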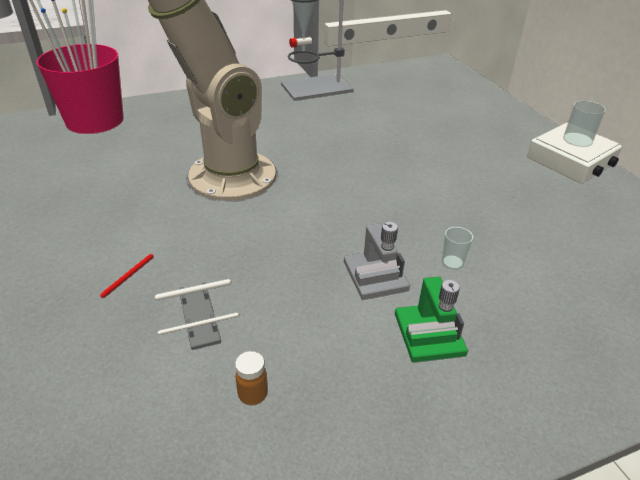

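View pics/top0.png

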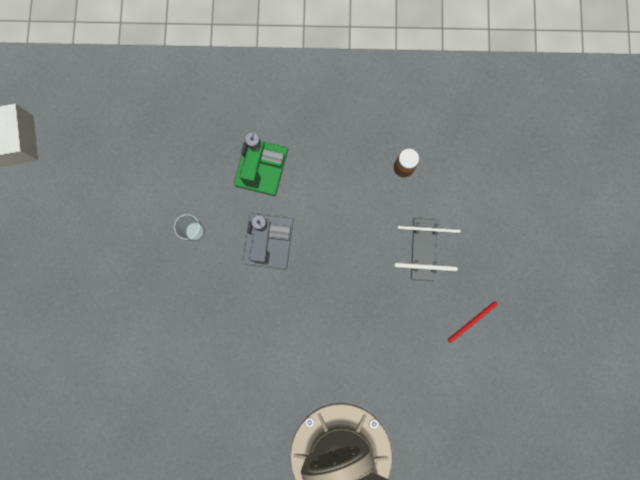

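View pics/wrist0.png

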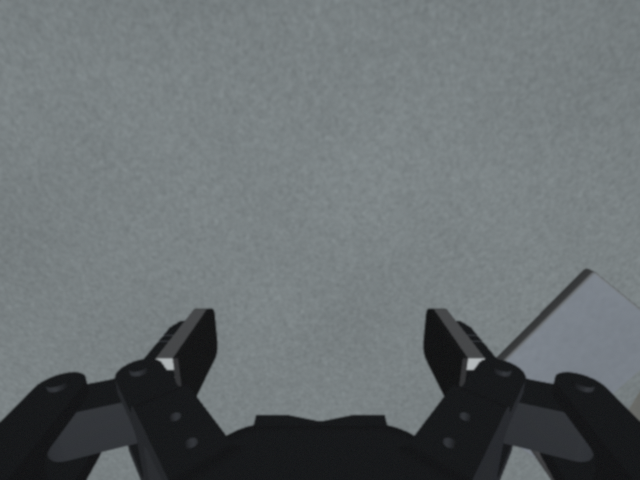

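```bash
cat > h.py <<'E'
import numpy as np, cv2
from scipy.spatial.transform import Rotation as R
def q2R(q): return R.from_quat(np.roll(q,-1)).as_matrix()
def ray(ci,u,v):
    d=np.array([(u-ci['cx'])/ci['fx'],-(v-ci['cy'])/ci['fy'],-1.]); return q2R(ci['attitude'])@d
def at_z(ci,u,v,z):
    d=ray(ci,u,v); e=np.array(ci['eye']); return e+d*(z-e[2])/d[2]
def proj(ci,p):
    c=q2R(ci['attitude']).T@(np.array(p)-ci['eye']); return np.array([ci['cx']+ci['fx']*c[0]/-c[2], ci['cy']-ci['fy']*c[1]/-c[2]])
E
python3 - <<'E'
import cv2
a=cv2.imread('pics/top0.png')
l=cv2.resize(a[195:285,225:310],None,fx=6,fy=6,interpolation=cv2.INTER_CUBIC)
r=cv2.resize(a[205:295,385:470],None,fx=6,fy=6,interpolation=cv2.INTER_CUBIC)
cv2.imwrite('pics/tl.png',l);cv2.imwrite('pics/tr.png',r)
b=cv2.imread('pics/scene0.png')
cv2.imwrite('pics/sl.png',cv2.resize(b[215:305,335:415],None,fx=6,fy=6,interpolation=cv2.INTER_CUBIC))
E
```

```text
(no output)
```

View pics/tl.png

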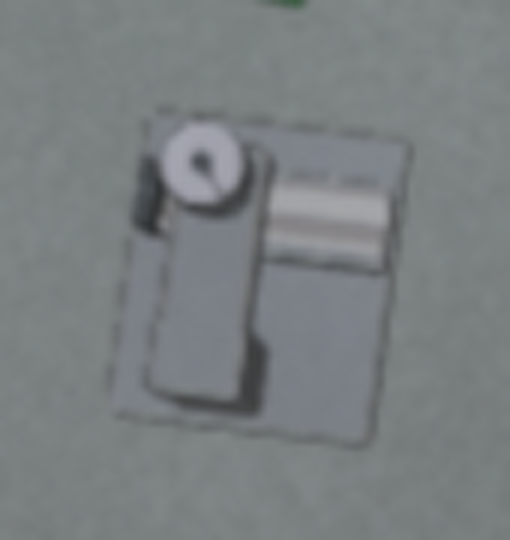

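View pics/tr.png

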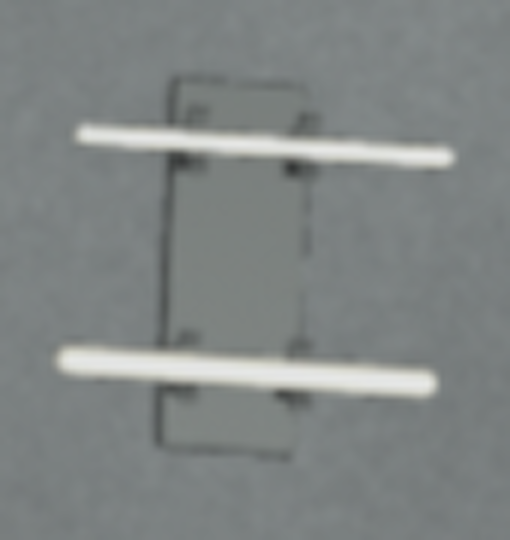

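View pics/sl.png

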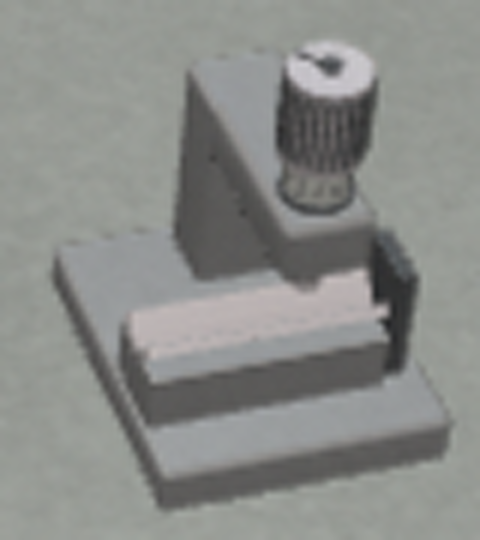

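Run:
```python
from cell import arm
from h import *
ci=arm.camera_info('top')
f=lambda x,y,x0,y0,z:at_z(ci,(x+.5)/6-.5+x0,(y+.5)/6-.5+y0,z)
th=f(201,161,225,195,.152);print('thimble',th)
c=[f(*p,225,195,.02) for p in[(155,112),(411,143),(372,445),(115,412)]]
for p in c:print(p)
for a,b in((0,1),(1,2),(2,3),(3,0)):
    d=c[b]-c[a];print(np.linalg.norm(d),np.arctan2(d[1],d[0]))
# fit pose
M=np.array([[40,45],[40,-62],[-85,-62],[-85,45]])/1e3
P=np.array(c)[:,:2]
mc,pc=M.mean(0),P.mean(0);H=(M-mc).T@(P-pc);U,S,V=np.linalg.svd(H);Rr=V.T@U.T
print('yaw',np.arctan2(Rr[1,0],Rr[0,0]),'org',pc-Rr@mc)
# tops
e=[f(57,359,385,205,.038),f(438,384,385,205,.038)];print('rod',e,np.linalg.norm(e[0]-e[1]),(e[0]+e[1])/2)
d=e[0]-e[1];print('rod yaw',np.arctan2(-d[0],d[1]))
g=[f(267,222,225,195,.045),f(388,232,225,195,.045)];d=g[0]-g[1];print('groove',g,np.arctan2(-d[0],d[1]))
```

```text
thimble [0.51564615 0.19195559 0.152     ]
[0.5566814  0.22894116 0.02      ]
[0.54632088 0.12516382 0.02      ]
[0.42423596 0.13694186 0.02      ]
[0.43499722 0.23985925 0.02      ]
0.10429322793097327 -1.6703007541418489
0.12265174363998833 3.045416131441472
0.103478474514055 1.4666127346279774
0.12217300550303038 -0.08948519829978391
yaw -0.09662331004219593 org [0.51377394 0.18901623]
rod [array([ 0.43906515, -0.11675475,  0.038     ]), array([ 0.43274318, -0.26544125,  0.038     ])] 0.1488208363862902 [ 0.43590417 -0.191098    0.038     ]
rod yaw -0.0424931902583483
groove [array([0.50929553, 0.17926276, 0.045     ]), array([0.50640631, 0.13150149, 0.045     ])] -0.060419406874996064
```

Emit:
send_rows --travel '[[0.024,0.032,0],[0.024,0.032,0],[0.024,0.032,0],[0.024,0.032,0],[0.024,0.032,0],[0.024,0.032,0],[0.024,0.032,0],[0.024,0.032,0]]' --twist '[[0,0,0.12],[0,0,0.12],[0,0,0.12],[0,0,0.12],[0,0,0.12],[0,0,0.12],[0,0,0.12],[0,0,0.12]]' --fingers 0.045 --force 30

```text
t: 0.82
position: [0.3445, -0.3427, 0.2255]
tool_rot: [0.003, 0.986, -0.167, -0.004]
ft_force: [1.0, -1.1, -0.1]
finger_gap: 0.0449
```

Emit:
send_rows --travel '[[0.022,0.025,0],[0.022,0.025,0],[0.022,0.025,0],[0.02,0.023,0],[0,0,0],[0,0,0]]' --twist '[[0,0,0.1],[0,0,0.1],[0,0,0.07],[0,0,0.02],[0,0,0],[0,0,0]]'

```text
t: 1.32
position: [0.4384, -0.228, 0.2257]
tool_rot: [0.002, 1.0, -0.003, -0.003]
ft_force: [-0.4, -1.7, 0.4]
finger_gap: 0.0451
```

Run:
```python
from cell import arm
from h import *
o=arm.get_obs();ci=arm.camera_info('wrist');im=arm.camera('wrist')
cv2.imwrite('pics/w1.png',im);print(o['position'],o['tool_rot'],o['joint_pos'],o['ft_force'],ci)
import pickle;pickle.dump(ci,open('w1.pkl','wb'))
```

```text
[ 0.43840611 -0.22804192  0.22566135] [ 0.00237675  0.99998811 -0.00295272 -0.00306914] [ 0.81616182  0.13294206 -0.44448849  1.70892074  0.06579682  1.3170418
  0.35241779] [-0.41881033 -1.67614475  0.40952579] {'fx': 352.17218644366744, 'fy': 352.17218644366744, 'cx': 319.8947572949361, 'cy': 249.14757022909006, 'eye': array([ 0.43897436, -0.15421331,  0.36898269]), 'attitude': array([ 0.98926529, -0.14606731,  0.00364896, -0.00228494])}
```

View pics/w1.png

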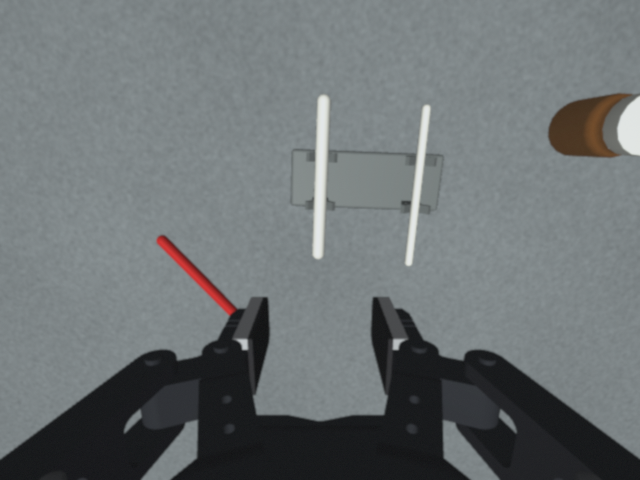

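Run:
```python
from h import *
import pickle
ci=pickle.load(open('w1.pkl','rb'));im=cv2.imread('pics/w1.png')
m=(im.min(2)>170).astype(np.uint8);n,l,s,c=cv2.connectedComponentsWithStats(m)
for i in range(1,n):
    if s[i,4]<200: continue
    ys,xs=np.nonzero(l==i);p=np.c_[xs,ys].astype(float);mu=p.mean(0);w,v=np.linalg.eigh(np.cov((p-mu).T));d=v[:,1];t=(p-mu)@d
    a,b=mu+d*(t.max()+.5),mu+d*(t.min()-.5);A,B=at_z(ci,*a,.038),at_z(ci,*b,.038)
    if A[1]<B[1]:A,B=B,A
    e=A-B;print(s[i],a,b,A,B,np.linalg.norm(e),(A+B)/2,'yaw',np.arctan2(-e[0],e[1]), 'w',s[i,4]/np.ptp(t))
```

```text
[ 313   95   16  164 1730] [317.15817906 258.54264747] [323.15392689  94.43222043] [ 0.43985492 -0.11406409  0.038     ] [ 0.43348452 -0.2638311   0.038     ] 0.14990244110351422 [ 0.43666972 -0.1889476   0.038     ] yaw -0.04250978189227136 w 10.59919664252723
[617  96  23  60 988] [628.60676946 154.91477816] [631.97920104  95.10334233] [ 0.70623324 -0.11629802  0.038     ] [ 0.71562559 -0.16621471  0.038     ] 0.050792638450201 [ 0.71092941 -0.14125636  0.038     ] yaw 0.18598587587593013 w 16.772360652276046
[ 405  105   25  161 1189] [407.94086204 265.61193221] [426.55897148 104.33032931] [ 0.52996727 -0.12259695  0.038     ] [ 0.52367832 -0.27153961  0.038     ] 0.14907537330546752 [ 0.52682279 -0.19706828  0.038     ] yaw -0.0421989088059924 w 7.368951505825311
```

```bash
cat >> h.py <<'E'
def need(q,yaw):
    t=R.from_quat([np.cos(yaw/2),np.sin(yaw/2),0,0]); return (t*R.from_quat(np.roll(q,-1)).inv()).as_rotvec()
def st(yaw=None):
    from cell import arm
    o=arm.get_obs(); np.set_printoptions(precision=4,suppress=True)
    x=R.from_quat(np.roll(o['tool_rot'],-1)).as_matrix()[:,0]
    print('t',round(o['t'],2),'p',o['position'],'yaw',round(np.arctan2(x[1],x[0]),4),'F',o['ft_force'],'M',o['moment'],'gap',round(o['finger_gap'],4),'j',o['joint_pos'])
    if yaw is not None: print('twist',need(o['tool_rot'],yaw))
    return o
E
python3 -c "
from h import *;st(-.0425)"
```

```text
t 1.37 p [ 0.4386 -0.2276  0.2257] yaw -0.0056 F [0.5934 1.6824 0.0531] M [ 0.0251 -0.0596 -0.0524] gap 0.0447 j [ 0.8162  0.1328 -0.445   1.709   0.0651  1.3169  0.3524]
twist [ 0.0041 -0.0059 -0.0369]
```

Emit:
send_rows --travel '[[-0.004,-0.011,-0.03],[0,0,-0.035],[0,0,-0.035],[0,0,-0.035],[0,0,-0.02],[0,0,0]]' --twist '[[0.004,-0.006,-0.037],[0,0,0],[0,0,0],[0,0,0],[0,0,0],[0,0,0]]'

```text
t: 1.87
position: [0.4307, -0.2462, 0.0673]
tool_rot: [0.003, 1.0, -0.029, 0.003]
ft_force: [-0.8, 0.2, 0.1]
finger_gap: 0.0448
```

```bash
python3 -c "
from h import *;st(-.0425)"
```

```text
t 1.87 p [ 0.4307 -0.2462  0.0673] yaw -0.0575 F [-0.7794  0.169   0.0547] M [0.0254 0.056  0.0254] gap 0.0448 j [ 0.8128  0.2859 -0.4132  1.9129  0.1431  0.9634  0.2759]
twist [0.0064 0.005  0.015 ]
```

Emit:
send_rows --travel '[[0.004,0.007,-0.024],[0,0,-0.015],[0,0,0]]' --twist '[[0.006,0.005,0.015],[0,0,0],[0,0,0]]'

```text
t: 2.12
position: [0.4329, -0.2433, 0.0287]
tool_rot: [0.001, 1.0, -0.025, -0.001]
ft_force: [-0.9, -0.4, 0.1]
finger_gap: 0.0454
```

```bash
python3 -c "
from h import *;st(-.0425)"
```

```text
t 2.12 p [ 0.4329 -0.2433  0.0287] yaw -0.0498 F [-0.8751 -0.4066  0.067 ] M [ 0.0252 -0.0159  0.0345] gap 0.0454 j [ 0.7941  0.3489 -0.4047  1.9358  0.1765  0.8914  0.25  ]
twist [ 0.0016 -0.0013  0.0073]
```

Emit:
send_rows --travel '[[0.002,0.005,-0.009],[0,0,0]]' --twist '[[0.002,-0.001,0.007],[0,0,0]]'

```text
t: 2.28
position: [0.4351, -0.24, 0.0211]
tool_rot: [0.0, 1.0, -0.023, 0.0]
ft_force: [-1.0, 1.1, -0.7]
finger_gap: 0.0452
```

Run:
```python
from h import *;st(-.0425)
from cell import arm
cv2.imwrite('pics/w2.png',arm.camera('wrist'))
```

```text
t 2.28 p [ 0.4351 -0.24    0.0211] yaw -0.0455 F [-1.0143  1.0695 -0.7399] M [ 0.0454  0.045  -0.0003] gap 0.0452 j [ 0.7871  0.3608 -0.4052  1.9412  0.183   0.8739  0.2418]
twist [0.0008 0.0007 0.003 ]
```

View pics/w2.png

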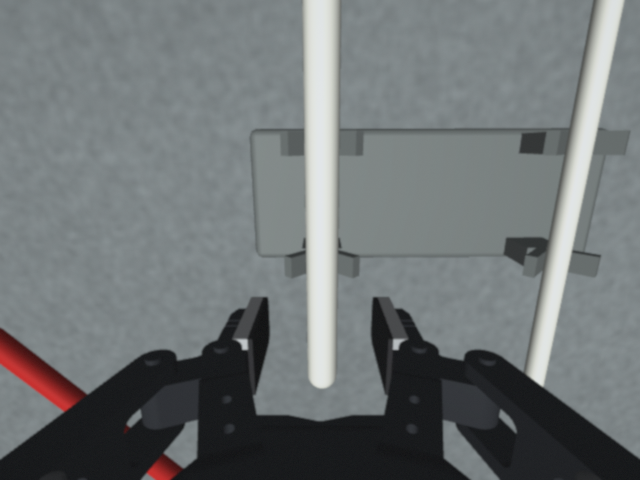

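Emit:
send_rows --travel '[[0,0,-0.001],[0,0,0],[0,0,0],[0,0,0],[0,0,0],[0,0,0]]' --twist '[[0,0,0.003],[0,0,0],[0,0,0],[0,0,0],[0,0,0],[0,0,0]]' --fingers 0.005 --force 30

```text
t: 2.83
position: [0.4374, -0.2427, 0.0255]
tool_rot: [0.003, 1.0, -0.022, 0.003]
ft_force: [0.5, -0.5, -0.3]
finger_gap: 0.0104
```

```bash
python3 -c "
from h import *;st(-.0425)"
```

```text
t 2.83 p [ 0.4374 -0.2427  0.0255] yaw -0.0436 F [ 0.4671 -0.4649 -0.2672] M [-0.0181 -0.0213 -0.0186] gap 0.0104 j [ 0.7888  0.355  -0.4055  1.9368  0.1833  0.8765  0.2456]
twist [0.006  0.0064 0.0011]
```

Run:
```python
from h import *;st(-.0425)
from cell import arm
cv2.imwrite('pics/w3.png',arm.camera('wrist')); st()
```

```text
t 2.83 p [ 0.4374 -0.2427  0.0255] yaw -0.0436 F [ 0.4671 -0.4649 -0.2672] M [-0.0181 -0.0213 -0.0186] gap 0.0104 j [ 0.7888  0.355  -0.4055  1.9368  0.1833  0.8765  0.2456]
twist [0.006  0.0064 0.0011]
t 2.88 p [ 0.4375 -0.2427  0.0255] yaw -0.0435 F [-0.3446 -0.3643  0.1999] M [-0.0166 -0.0052  0.0163] gap 0.0105 j [ 0.7888  0.3551 -0.4056  1.9367  0.1833  0.8764  0.2456]
```

View pics/w3.png

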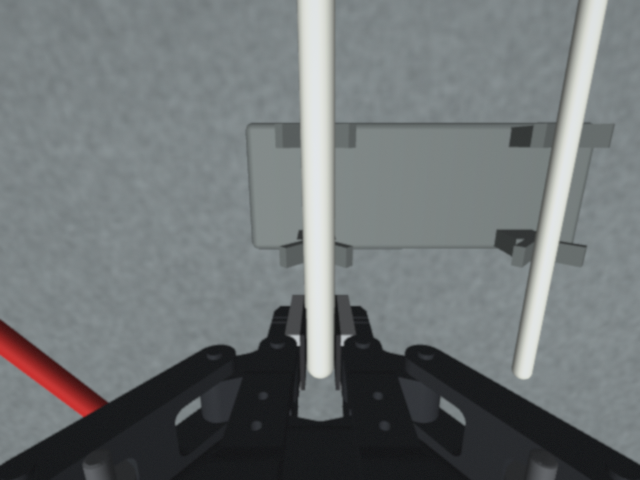

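Emit:
send_rows --travel '[[0,0,0.01],[0,0,0.02],[0,0,0.03],[0,0,0.03],[0,0,0.02],[0,0,0],[0,0,0]]' --twist '[[0.005,0.005,0],[0,0,0],[0,0,0],[0,0,0],[0,0,0],[0,0,0],[0,0,0]]'

```text
t: 3.47
position: [0.4363, -0.2416, 0.1391]
tool_rot: [-0.001, 1.0, -0.022, -0.0]
ft_force: [0.0, 0.9, -1.5]
finger_gap: 0.0111
```

Run:
```python
from h import *;st(-.0425)
from cell import arm
cv2.imwrite('pics/w4.png',arm.camera('wrist'));cv2.imwrite('pics/s4.png',arm.camera('scene')[150:400,60:460]); st()
```

```text
t 3.47 p [ 0.4363 -0.2416  0.1391] yaw -0.043 F [ 0.0459  0.8735 -1.4936] M [-0.0153 -0.0124  0.0151] gap 0.0111 j [ 0.8256  0.2115 -0.4322  1.8229  0.0964  1.1284  0.3174]
twist [-0.0011 -0.0001  0.0005]
t 3.57 p [ 0.436  -0.2414  0.1381] yaw -0.0428 F [-0.1581  0.3273 -0.0565] M [-0.1133  0.0187 -0.0047] gap 0.011 j [ 0.8253  0.2127 -0.4321  1.8238  0.0966  1.1279  0.3173]
```

View pics/w4.png

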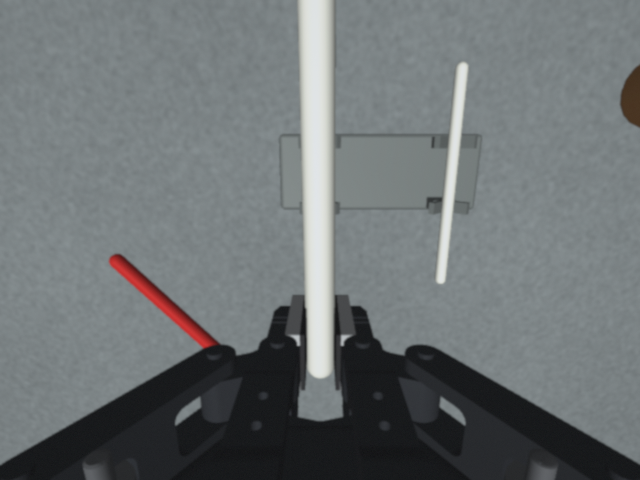

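View pics/s4.png

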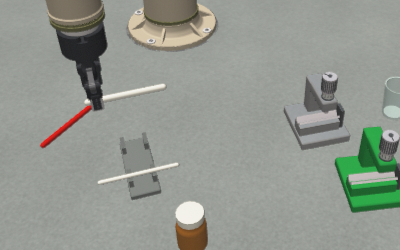

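Run:
```python
from h import *
from cell import arm
ci=arm.camera_info('scene')
for z in(.1405,.1505,.1605): print(proj(ci,[.4415,-.1124,z]), proj(ci,[.4351,-.2624,.1505]))
im=cv2.imread('pics/s4.png'); cv2.imwrite('pics/s4b.png',cv2.resize(im[60:130,60:190],None,fx=6,fy=6,interpolation=cv2.INTER_CUBIC))
```

```text
[228.33856997 241.54399603] [145.65148252 253.27450852]
[227.87679811 237.43518718] [145.65148252 253.27450852]
[227.40924449 233.2749326 ] [145.65148252 253.27450852]
```

View pics/s4b.png

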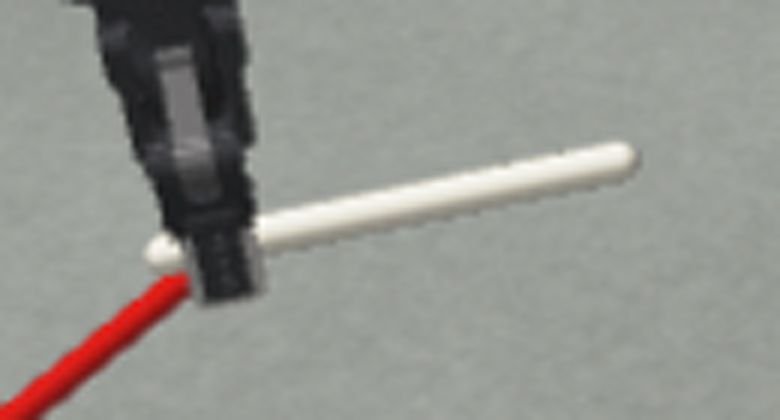

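Emit:
send_rows --travel '[[0.008,0.03,0.006],[0.008,0.035,0.006],[0.008,0.035,0.006],[0.008,0.035,0.006],[0.008,0.035,0.006],[0.008,0.03,0],[0.007,0.02,0],[0.004,0.008,0]]' --twist '[[0,0,-0.015],[0,0,-0.015],[0,0,-0.015],[0,0,0],[0,0,0],[0,0,0],[0,0,0],[0,0,0]]'

```text
t: 4.23
position: [0.4876, -0.0065, 0.1584]
tool_rot: [-0.003, 0.999, -0.05, -0.009]
ft_force: [0.3, 0.4, 0.1]
finger_gap: 0.0108
```

Emit:
send_rows --travel '[[0,0,0],[0,0,0]]' --twist '[[0,0,0],[0,0,0]]'

```text
t: 4.4
position: [0.4868, -0.003, 0.156]
tool_rot: [-0.004, 0.999, -0.047, -0.011]
ft_force: [0.2, 1.5, -0.5]
finger_gap: 0.0107
```

Run:
```python
from h import *
from cell import arm
import pickle
st(-.09)
ci=arm.camera_info('wrist')
cv2.imwrite('pics/w5.png',arm.camera('wrist'));pickle.dump(ci,open('w5.pkl','wb'));print(ci['eye'],ci['attitude'])
```

```text
t 4.4 p [ 0.4868 -0.003   0.156 ] yaw -0.0946 F [ 0.2329  1.5231 -0.5448] M [-0.1174 -0.0517  0.039 ] gap 0.0107 j [ 0.4931  0.2069 -0.6122  1.8066  0.115   1.1873 -0.2492]
twist [-0.0093 -0.0212  0.0047]
[0.4959 0.0686 0.3002] [ 0.9891 -0.1394  0.0176 -0.0451]
```

View pics/w5.png

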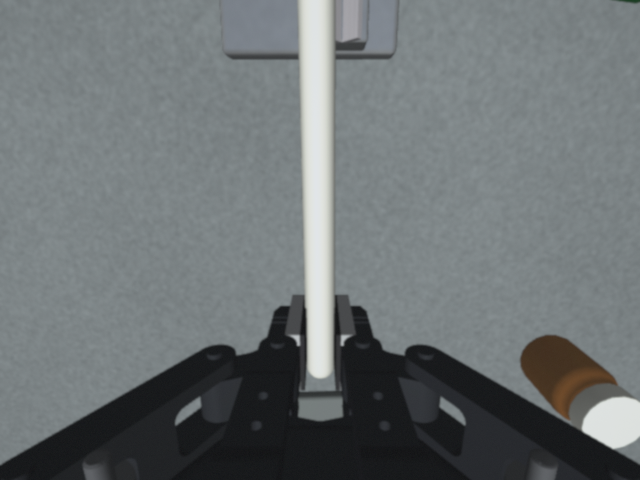

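Emit:
send_rows --travel '[[0.002,0.008,0.02],[0.002,0.008,0.025],[0.002,0.008,0.025],[0.002,0.008,0.02],[0.002,0.005,0.01],[0,0,0],[0,0,0]]' --twist '[[-0.005,-0.011,0.002],[-0.005,-0.01,0.002],[0,0,0],[0,0,0],[0,0,0],[0,0,0],[0,0,0]]'

```text
t: 5.03
position: [0.4924, 0.0237, 0.2538]
tool_rot: [0.002, 0.999, -0.053, -0.006]
ft_force: [-0.5, -0.1, -1.5]
finger_gap: 0.0107
```

Run:
```python
from h import *
from cell import arm
import pickle
st(-.09)
ci=arm.camera_info('wrist')
cv2.imwrite('pics/w6.png',arm.camera('wrist'));pickle.dump(ci,open('w6.pkl','wb'));print(ci['eye'],ci['attitude'])
a=cv2.imread('pics/w6.png');cv2.imwrite('pics/w6b.png',cv2.resize(a[0:180,200:440],None,fx=3.3,fy=3.3,interpolation=cv2.INTER_CUBIC))
```

```text
t 5.03 p [0.4924 0.0237 0.2538] yaw -0.107 F [-0.4566 -0.0934 -1.4851] M [-0.0836 -0.0386  0.0377] gap 0.0107 j [ 0.4634  0.1407 -0.6362  1.6514  0.0857  1.389  -0.2915]
twist [ 0.0028 -0.0112  0.017 ]
[0.501  0.0969 0.3972] [ 0.988  -0.1452  0.0133 -0.052 ]
```

View pics/w6b.png

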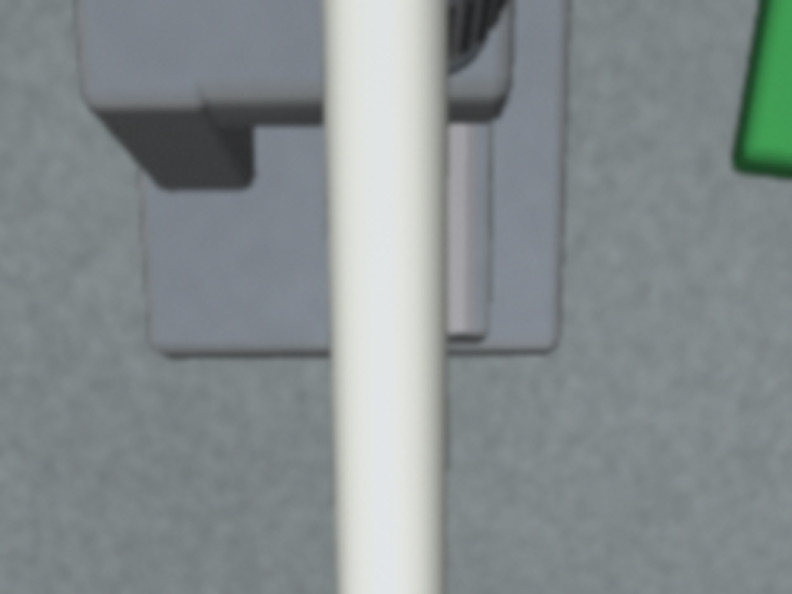

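Run:
```python
from h import *
import pickle
ci=pickle.load(open('w6.pkl','rb'))
f=lambda x,y,z:at_z(ci,(x+.5)/3.3-.5+200,(y+.5)/3.3-.5,z)
L,Rr=f(151,349,.02),f(557,349,.02);print(L,Rr,np.linalg.norm(L-Rr)); d=Rr-L;yaw=np.arctan2(d[1],d[0]);print('yaw',yaw)
a,b=f(557,349,.02),f(571,0,.02);d=b-a;print('R side yaw',np.arctan2(-d[0],d[1]))
a,b=f(151,349,.02),f(142,200,.02);d=b-a;print('L side yaw',np.arctan2(-d[0],d[1]))
for yw in(-.085,-.09,-.097):
    c,s=np.cos(yw),np.sin(yw);m=(L+Rr)[:2]/2;l=np.array([-.0225,-.062]);print(yw,m-np.array([c*l[0]-s*l[1],s*l[0]+c*l[1]]))
# head -y edge z=.1, right-bottom: groove lips
for p in((489,330),(491,125)): print('lip outer',f(*p,.051))
for p in((480,338),): print(f(*p,.051))
im=cv2.imread('pics/w6.png');print(im[80,330:352].sum(1)); print(im[104,255:262].sum(1)); print(im[90,360:376].sum(1));print(im[100:112,250].sum(1),im[100:112,355].sum(1))
```

```text
[0.42666219 0.14112956 0.02      ] [0.54862461 0.12793088 0.02      ] 0.12267451163808106
yaw -0.10779967678224364
R side yaw -0.11012708128005108
L side yaw -0.10274233995218107
-0.085 [0.51532582 0.19439618]
-0.09 [0.51562481 0.19425702]
-0.097 [0.51604221 0.19405969]
lip outer [0.52642469 0.13225815 0.051     ]
lip outer [0.53113642 0.18201602 0.051     ]
[0.52378388 0.13048639 0.051     ]
[536 503 466 418 383 409 463 489 492 491 478 447 424 415 403 398 387 366
 355 383 406 413]
[369 368 369 369 372 372 373]
[417 415 414 414 410 412 404 384 353 333 368 403 410 408 408 408]
[400 400 397 388 369 343 308 287 325 371 386 391] [416 414 411 406 387 338 272 303 371 396 397 396]
```

Run:
```python
from h import *
from cell import arm
import pickle
ci=pickle.load(open('w5.pkl','rb'))
im=cv2.imread('pics/w5.png').min(2).astype(float)
# w5 tcp
p=np.array([.4868,-.003,.156]); T=None
Rc=q2R(ci['attitude'])
def edge(r):
    x=im[r]; c=318; 
    bgL=np.median(x[270:290]);bgR=np.median(x[345:365]);pk=np.median(x[310:326])
    tL=(bgL+pk)/2;tR=(bgR+pk)/2
    i=c
    while x[i]>tL:i-=1
    l=i+(tL-x[i])/(x[i+1]-x[i])
    i=c
    while x[i]>tR:i+=1
    rr=i-(tR-x[i])/(x[i-1]-x[i]);return l,rr
out=[]
for r in range(80,290,10):
    l,rr=edge(r);a=ray(ci,l,r);b=ray(ci,rr,r)
    # angular half-width perpendicular to rod: use camera ray dirs & rod direction ~ world
    yaw=-.0946;d=np.array([-np.sin(yaw),np.cos(yaw),0])
    na=np.cross(d,a);nb=np.cross(d,b);ang=np.arccos(abs(na@nb)/np.linalg.norm(na)/np.linalg.norm(nb))
    D=.006/np.sin(ang/2)  # perp distance from eye to axis line
    m=a/np.linalg.norm(a)+b/np.linalg.norm(b); mp=m-(m@d)*d
    # point on axis along m such that perpendicular distance D
    pt=ci['eye']+m*D/np.linalg.norm(mp)
    out.append(pt); 
    if r%40==0:print(r,l,rr,round(ang,4),pt)
out=np.array(out); y=out[:,1]
fx=np.polyfit(y,out[:,0],1);fz=np.polyfit(y,out[:,2],1)
print('x slope',fx,'z slope',fz,'at grip y',p[1],np.polyval(fx,p[1])-p[0],np.polyval(fz,p[1])-p[2], 'far',np.polyval(fz,.12)-p[2])
e=ci['eye'];
z=p[2]+.0145;print('end',at_z(ci,320,378,z),at_z(ci,320,378,z+.002))
```

```text
80 300.8333333333333 329.6 0.0746 [0.49290891 0.09601165 0.139418  ]
120 301.6875 329.6388888888889 0.0747 [0.49156481 0.08034632 0.13949261]
160 302.625 329.9166666666667 0.0751 [0.49024301 0.06376076 0.14048483]
200 303.6029411764706 329.95454545454544 0.0748 [0.48873597 0.04612206 0.13984112]
240 304.640625 329.925 0.0741 [0.48707168 0.02697127 0.13834082]
280 305.5147058823529 329.9 0.0739 [0.48529487 0.00656683 0.13783428]
x slope [0.08435415 0.4848265 ] z slope [0.012795   0.13863778] at grip y -0.003 -0.002226557843256982 -0.017400608610639662 far -0.015826823196995188
end [ 0.48410085 -0.02569506  0.1705    ] [ 0.4842823  -0.02424145  0.1725    ]
```

Run:
```python
import cv2
im=cv2.imread('pics/w5.png')
for r in(80,160,240):print(im[r,296:340].tolist()[::1] if 0 else im[r,296:342].mean(1).astype(int))
im=cv2.imread('pics/w6.png')
for r in(200,250):print(im[r,296:342].mean(1).astype(int))
```

```text
[131 129 131 145 165 180 193 203 211 215 219 222 223 224 225 226 226 227
 227 227 227 227 226 226 224 223 221 218 216 212 206 200 193 184 175 164
 151 135 118 113 122 130 132 131 132 132]
[127 126 127 129 134 149 167 183 197 206 213 218 221 223 225 226 227 227
 228 228 228 228 228 227 227 225 223 221 218 214 210 203 196 186 177 165
 151 134 119 120 126 129 132 133 135 135]
[134 132 133 132 133 133 135 149 169 186 199 210 215 219 223 224 226 227
 227 228 228 228 228 227 227 226 225 222 220 216 212 205 198 189 178 167
 152 133 120 122 130 132 131 130 130 131]
[132 133 132 134 134 136 146 165 182 196 206 214 218 222 224 225 226 227
 228 229 229 228 228 227 227 226 225 223 220 217 213 207 200 191 180 169
 155 137 120 120 127 128 128 128 129 130]
[134 133 134 135 134 133 133 139 159 180 195 206 214 218 221 224 225 226
 227 229 228 229 228 228 227 227 225 223 221 217 214 208 201 192 181 169
 154 137 121 122 128 131 132 132 132 132]
```

Run:
```python
from h import *
import pickle
ci=pickle.load(open('w5.pkl','rb'))
yaw=-.0946;d=np.array([-np.sin(yaw),np.cos(yaw),0]);P=[]
for r,l,rr in((80,298.7,335.3),(160,300.5,334.8),(240,302.7,334.8)):
    a=ray(ci,l,r);b=ray(ci,rr,r);na=np.cross(d,a);nb=np.cross(d,b);ang=np.arcsin(np.linalg.norm(np.cross(na,nb))/np.linalg.norm(na)/np.linalg.norm(nb))
    D=.006/np.sin(ang/2);m=a/np.linalg.norm(a)+b/np.linalg.norm(b);mp=m-(m@d)*d;pt=ci['eye']+m*D/np.linalg.norm(mp);P.append(pt);print(pt, pt-[.4868,-.003,.156])
P=np.array(P);print(np.polyfit(P[:,1],P[:,0],1))
```

```text
[0.49412339 0.09008801 0.17376246] [0.00732339 0.09308801 0.01776246]
[0.49187083 0.06469304 0.17305469] [0.00507083 0.06769304 0.01705469]
[0.48948218 0.03573547 0.17263946] [0.00268218 0.03873547 0.01663946]
[0.08532333 0.48640696]
```

Emit:
send_rows --travel '[[0.003,0.005,-0.02],[0.002,0.003,-0.035],[0.001,0.003,-0.035],[0.001,0.002,-0.035],[0,0,-0.03],[0,0,-0.015],[0,0,0],[0,0,0]]' --twist '[[0.003,-0.011,0.007],[0,0,0],[0,0,0],[0,0,0],[0,0,0],[0,0,0],[0,0,0],[0,0,0]]'

```text
t: 5.75
position: [0.4915, 0.0295, 0.0671]
tool_rot: [0.001, 0.999, -0.054, -0.006]
ft_force: [0.8, -0.2, 0.7]
finger_gap: 0.0109
```

Run:
```python
from h import *
st(-.1)
```

```text
t 5.75 p [0.4915 0.0295 0.0671] yaw -0.1077 F [ 0.7646 -0.1887  0.6711] M [ 0.0122 -0.041   0.0396] gap 0.0109 j [ 0.4045  0.3258 -0.6146  1.8977  0.2198  0.9983 -0.4152]
twist [ 0.001  -0.0123  0.0077]
```

Emit:
send_rows --travel '[[0.005,0.005,-0.003],[0.004,0.004,0],[0,0,0]]' --twist '[[0.001,-0.012,0.007],[0,0,0],[0,0,0]]'

```text
t: 6.0
position: [0.5018, 0.038, 0.0651]
tool_rot: [0.0, 0.999, -0.051, 0.001]
ft_force: [0.3, 0.8, -0.2]
finger_gap: 0.0107
```

Run:
```python
from h import *
from cell import arm
import pickle
st(-.1)
ci=arm.camera_info('wrist')
a=arm.camera('wrist');cv2.imwrite('pics/w7.png',a);pickle.dump(ci,open('w7.pkl','wb'))
b=arm.camera('scene');cv2.imwrite('pics/s7.png',b);cv2.imwrite('pics/s7b.png',cv2.resize(b[205:325,270:430],None,fx=5,fy=5,interpolation=cv2.INTER_CUBIC))
b=arm.camera('top');cv2.imwrite('pics/t7.png',b);cv2.imwrite('pics/t7b.png',cv2.resize(b[195:285,225:345],None,fx=6,fy=6,interpolation=cv2.INTER_CUBIC))
```

```text
t 6.0 p [0.5018 0.038  0.0651] yaw -0.1021 F [ 0.3042  0.8349 -0.164 ] M [-0.0761  0.0056 -0.0099] gap 0.0107 j [ 0.3858  0.341  -0.6152  1.8849  0.2343  0.9857 -0.4345]
twist [0.0002 0.0018 0.0021]
```

View pics/w7.png

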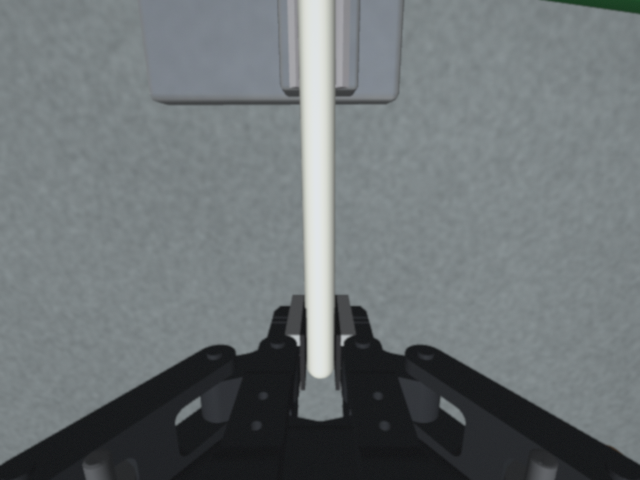

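View pics/s7b.png

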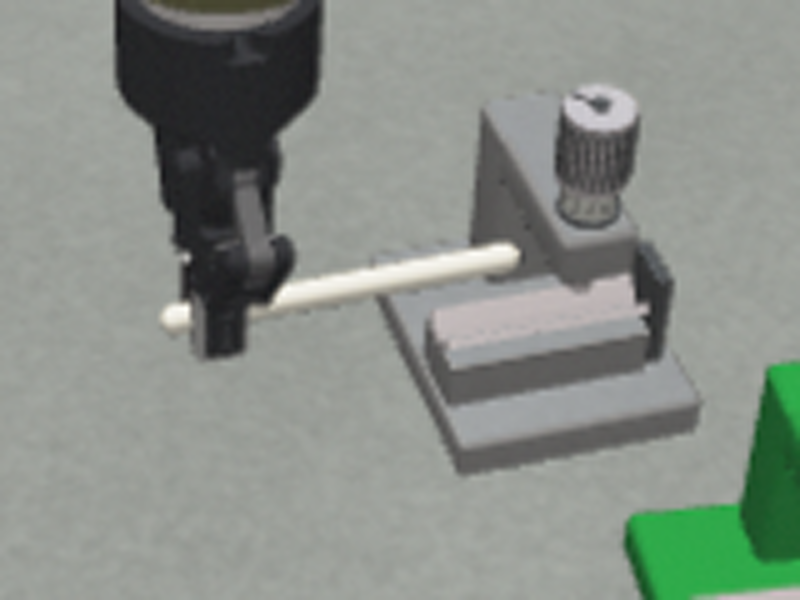

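View pics/t7b.png

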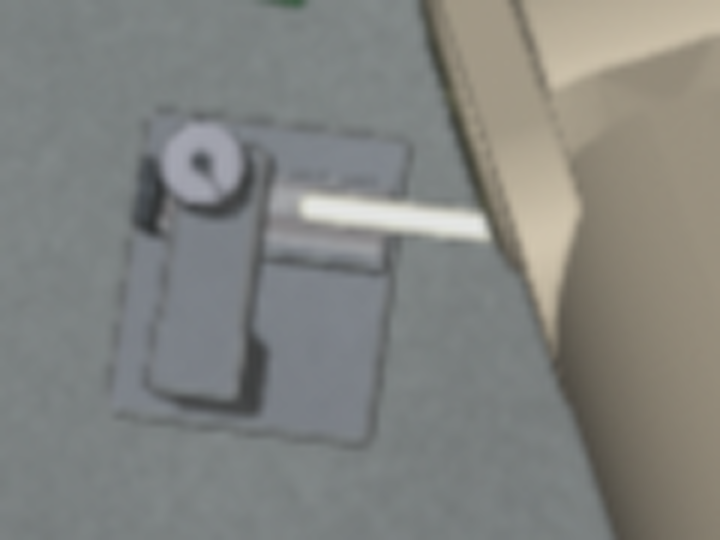

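```bash
python3 - <<'E'
from h import *
import pickle
ci=pickle.load(open('w7.pkl','rb'))
l,r=at_z(ci,281.5,92,.051),at_z(ci,357.5,92,.051);e=(l+r)/2;print(l,r,np.linalg.norm(l-r),'entry',e)
yw=-.1;u=np.array([-np.sin(yw),np.cos(yw)]);print('org',e[:2]+.06*u)
L,Q=at_z(ci,153,102,.02),at_z(ci,398,102,.02);print(L,Q,np.linalg.norm(Q-L),np.arctan2((Q-L)[1],(Q-L)[0]))
for yw in(-.1,-.105):
  c,s=np.cos(yw),np.sin(yw);a=np.array([-.0225,-.062]);print('org',(L+Q)[:2]/2-np.array([c*a[0]-s*a[1],s*a[0]+c*a[1]]))
print(at_z(ci,281.5,88,.051),at_z(ci,278,4,.051),at_z(ci,357.5,88,.051),at_z(ci,360,4,.051))
E
python3 - <<'E'
import cv2
a=cv2.imread('pics/w7.png');cv2.imwrite('pics/w7b.png',cv2.resize(a[0:115,240:410],None,fx=4.7,fy=4.7,interpolation=cv2.INTER_CUBIC))
E
```

```text
[0.49475047 0.13314657 0.051     ] [0.52595676 0.12996456 0.051     ] 0.031368100293204415 entry [0.51035361 0.13155556 0.051     ]
org [0.51634362 0.19125581]
[0.42796282 0.13946528 0.02      ] [0.54918264 0.1271002  0.02      ] 0.12184883722568635 -0.1016537925582722
org [0.51715    0.19272675]
org [0.51744686 0.19258312]
[0.49495133 0.13464993 0.051     ] [0.49756193 0.1644175  0.051     ] [0.52606506 0.13147783 0.051     ] [0.52916332 0.16120515 0.051     ]
```

View pics/w7b.png

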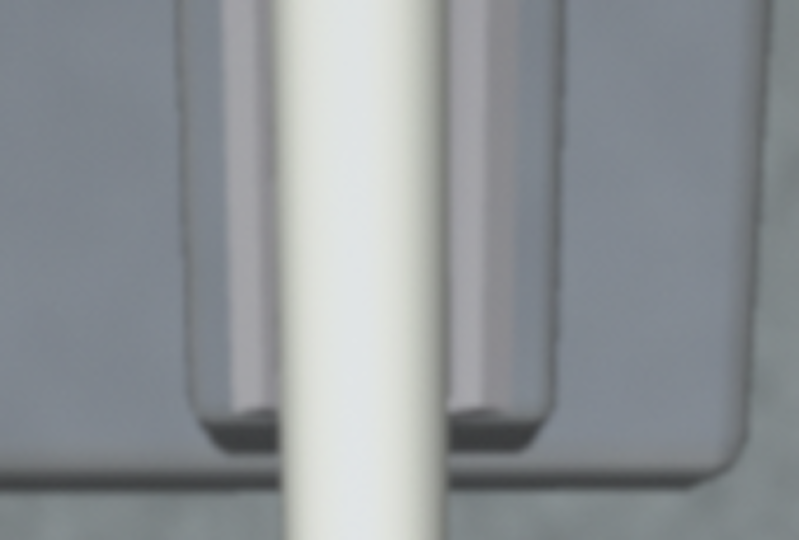

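Emit:
send_rows --travel '[[0,0,-0.01],[0,0,-0.01],[0,0,-0.003],[0,0,0]]' --twist '[[0,0.002,-0.006],[0,0,0],[0,0,0],[0,0,0]]'

```text
t: 6.48
position: [0.5021, 0.037, 0.0411]
tool_rot: [0.001, 0.998, -0.055, 0.001]
ft_force: [-0.1, 0.2, -0.5]
finger_gap: 0.0106
```

Run:
```python
from h import *
st(-.11)
```

```text
t 6.48 p [0.5021 0.037  0.0411] yaw -0.1096 F [-0.0916  0.1626 -0.5054] M [-0.013   0.0017  0.0259] gap 0.0106 j [ 0.3712  0.3756 -0.6004  1.9044  0.2624  0.9375 -0.4628]
twist [ 0.0015  0.0021 -0.0004]
```

Emit:
send_rows --travel '[[0,0,-0.003],[0,0,-0.002],[0,0,0]]' --twist '[[0.001,0.002,0],[0,0,0],[0,0,0]]'

```text
t: 6.73
position: [0.5015, 0.0369, 0.0348]
tool_rot: [0.0, 0.999, -0.055, -0.001]
ft_force: [-0.5, -0.4, 0.0]
finger_gap: 0.0104
```

Run:
```python
from h import *
from cell import arm
st(-.11)
b=arm.camera('scene');cv2.imwrite('pics/s8b.png',cv2.resize(b[205:325,270:430],None,fx=5,fy=5,interpolation=cv2.INTER_CUBIC))
```

```text
t 6.73 p [0.5015 0.0369 0.0348] yaw -0.1095 F [-0.481  -0.4119  0.0197] M [-0.0171  0.0115  0.0263] gap 0.0104 j [ 0.3686  0.3866 -0.5973  1.9073  0.2678  0.9289 -0.4663]
twist [ 0.0003 -0.0017 -0.0005]
```

View pics/s8b.png

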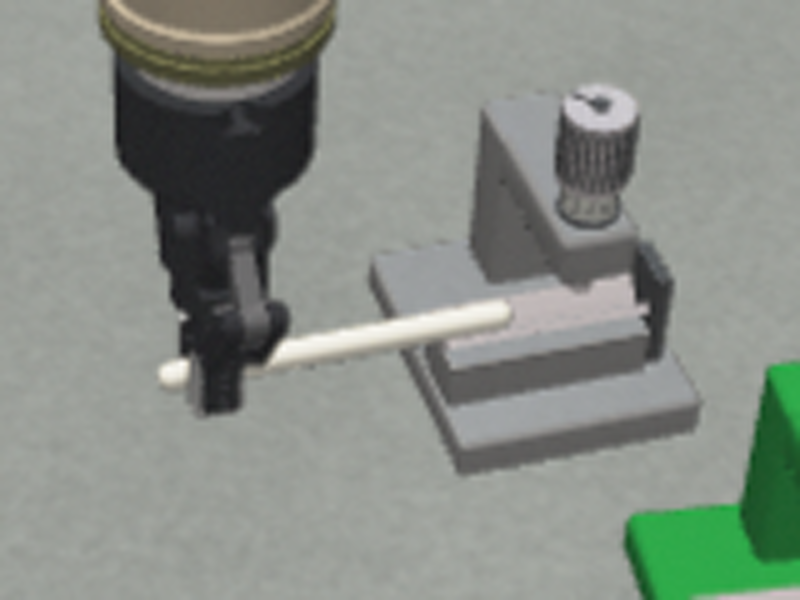

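Emit:
send_rows --travel '[[0,0,-0.0015],[0,0,0],[0,0,0]]' --twist '[[0,0,0],[0,0,0],[0,0,0]]'

```text
t: 7.03
position: [0.5018, 0.0369, 0.0338]
tool_rot: [0.0, 0.999, -0.055, -0.001]
ft_force: [-1.3, -0.2, 0.3]
finger_gap: 0.0108
```

Run:
```python
from h import *
st(-.11)
```

```text
t 7.03 p [0.5018 0.0369 0.0338] yaw -0.1094 F [-1.3253 -0.1688  0.3325] M [0.0424 0.1324 0.0788] gap 0.0108 j [ 0.3677  0.3882 -0.5966  1.9078  0.2695  0.9264 -0.4675]
twist [ 0.0004 -0.0011 -0.0006]
```

Emit:
send_rows --travel '[[0,0,-0.0015],[0,0,0],[0,0,0]]' --twist '[[0,0,0],[0,0,0],[0,0,0]]'

```text
t: 7.28
position: [0.5021, 0.0369, 0.0326]
tool_rot: [0.0, 0.999, -0.055, -0.0]
ft_force: [-0.7, -0.6, 0.9]
finger_gap: 0.0107
```

Run:
```python
from h import *
st(-.11)
```

```text
t 7.28 p [0.5021 0.0369 0.0326] yaw -0.1094 F [-0.671  -0.6487  0.8654] M [0.0703 0.1776 0.1096] gap 0.0107 j [ 0.3668  0.3899 -0.5958  1.9087  0.2713  0.9235 -0.469 ]
twist [ 0.0006 -0.0003 -0.0006]
```

Emit:
send_rows --travel '[[-0.0005,0,-0.001],[0,0,0],[0,0,0]]' --twist '[[0,0,0.008],[0,0,0],[0,0,0]]'

```text
t: 7.53
position: [0.5024, 0.0369, 0.0321]
tool_rot: [0.0, 0.999, -0.05, 0.001]
ft_force: [-0.6, -0.4, 2.0]
finger_gap: 0.0108
```

Run:
```python
from h import *
from cell import arm
st(-.102)
a=arm.camera('wrist');cv2.imwrite('pics/w9.png',cv2.resize(a[0:200,200:440],None,fx=3.3,fy=3.3,interpolation=cv2.INTER_CUBIC))
b=arm.camera('scene');cv2.imwrite('pics/s9b.png',cv2.resize(b[205:325,270:430],None,fx=5,fy=5,interpolation=cv2.INTER_CUBIC))
```

```text
t 7.53 p [0.5024 0.0369 0.0321] yaw -0.101 F [-0.5841 -0.3811  1.9835] M [0.1063 0.0811 0.0307] gap 0.0108 j [ 0.3681  0.3904 -0.5971  1.9099  0.2731  0.9206 -0.4618]
twist [ 0.0005  0.0015 -0.001 ]
```

View pics/w9.png

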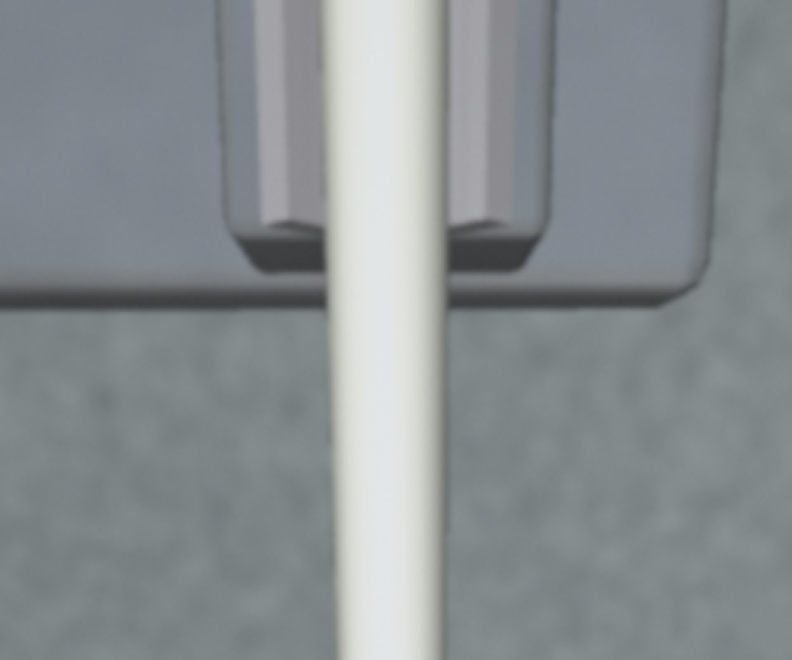

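View pics/s9b.png

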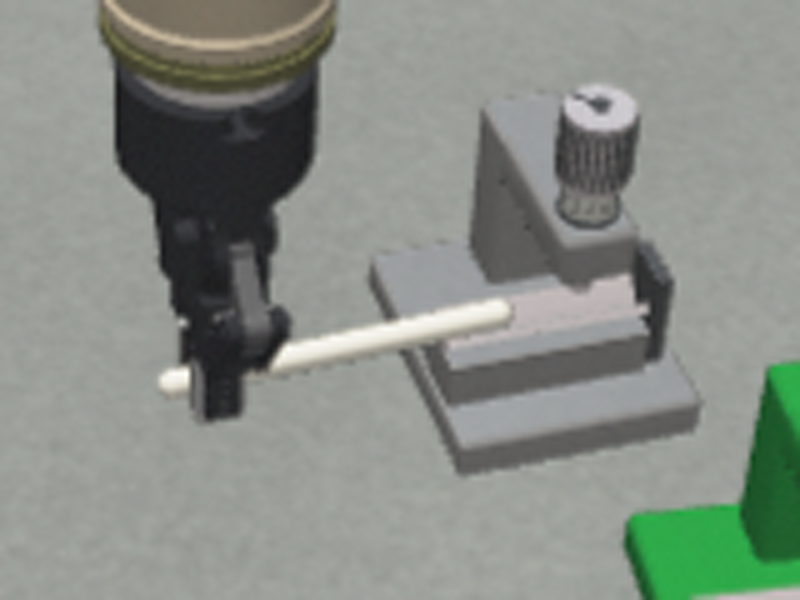

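Emit:
send_rows --travel '[[0,0,0.001],[0,0,0.001],[0,0,0]]' --twist '[[-0.008,0.001,0],[-0.008,0,0],[0,0,0]]'

```text
t: 7.88
position: [0.5024, 0.0367, 0.0343]
tool_rot: [0.009, 0.999, -0.051, 0.001]
ft_force: [-1.0, -0.5, 0.5]
finger_gap: 0.0107
```

Run:
```python
from h import *
from cell import arm
o=st(-.102)
for i in range(6):
    arm.camera('wrist') if i else 0
    o=arm.get_obs();print(o['ft_force'],o['moment'])
```

```text
t 7.88 p [0.5024 0.0367 0.0343] yaw -0.1015 F [-0.9892 -0.4929  0.475 ] M [0.0743 0.0131 0.0484] gap 0.0107 j [ 0.352   0.3876 -0.5925  1.9062  0.2884  0.9326 -0.4825]
twist [ 0.0181  0.0004 -0.0005]
[-0.9892 -0.4929  0.475 ] [0.0743 0.0131 0.0484]
[-0.7169 -1.3347  1.1176] [0.0758 0.0439 0.0659]
[ 0.2165 -0.1767  0.6624] [ 0.0993  0.0094 -0.0319]
[0.2835 0.2432 2.7687] [ 0.1642 -0.0671  0.0345]
[0.1763 0.3185 1.6952] [ 0.2295 -0.009  -0.001 ]
[-0.3486  0.1973  1.3242] [0.2682 0.0136 0.009 ]
```

Emit:
send_rows --travel '[[0.0006,0.006,0],[0.001,0.01,0],[0.001,0.01,0],[0.0005,0.005,0],[0,0,0]]' --twist '[[0,0,0],[0,0,0],[0,0,0],[0,0,0],[0,0,0]]'

```text
t: 8.55
position: [0.505, 0.069, 0.0339]
tool_rot: [0.01, 0.999, -0.052, -0.0]
ft_force: [-0.3, -3.4, 3.2]
finger_gap: 0.011
```

Run:
```python
from h import *
from cell import arm
o=st(-.102)
b=arm.camera('scene');cv2.imwrite('pics/s10b.png',cv2.resize(b[205:325,270:430],None,fx=5,fy=5,interpolation=cv2.INTER_CUBIC))
o=st()
```

```text
t 8.55 p [0.505  0.069  0.0339] yaw -0.1039 F [-0.3211 -3.416   3.2337] M [-0.3939  0.1334  0.0165] gap 0.011 j [ 0.291   0.4039 -0.5993  1.8881  0.3003  0.9428 -0.5552]
twist [ 0.0192 -0.0014  0.0019]
t 8.6 p [0.5051 0.069  0.0339] yaw -0.1038 F [0.1295 1.6298 2.8591] M [0.6262 0.082  0.1223] gap 0.0111 j [ 0.2915  0.4038 -0.5993  1.8882  0.2999  0.9425 -0.5545]
```

View pics/s10b.png

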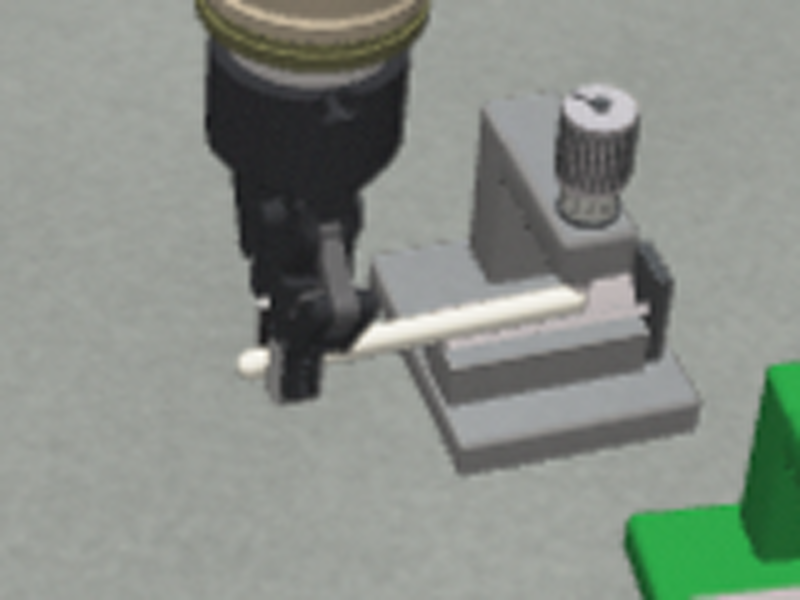

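Emit:
send_rows --travel '[[0.0003,0.003,0.0004],[0.0004,0.004,0],[0.0004,0.004,0],[0,0,0]]' --twist '[[0,0,0.002],[0,0,0],[0,0,0],[0,0,0]]'

```text
t: 8.93
position: [0.5062, 0.0802, 0.0344]
tool_rot: [0.01, 0.999, -0.051, -0.0]
ft_force: [-1.3, 0.8, 4.0]
finger_gap: 0.0107
```

Run:
```python
from h import *
from cell import arm
o=st(-.102)
arm.camera('wrist')
o=st()
```

```text
t 8.93 p [0.5062 0.0802 0.0344] yaw -0.1021 F [-1.2548  0.7588  4.0117] M [0.2685 0.1962 0.0187] gap 0.0107 j [ 0.2702  0.4099 -0.6021  1.8798  0.3048  0.948  -0.5775]
twist [ 0.0199 -0.0016  0.0001]
t 8.98 p [0.5062 0.0803 0.0344] yaw -0.102 F [-0.1205  0.9194  2.8047] M [0.2009 0.19   0.0547] gap 0.0106 j [ 0.2704  0.4098 -0.6021  1.8799  0.3044  0.9477 -0.5771]
```

Emit:
send_rows --travel '[[0.0003,0.003,0.0003],[0.0004,0.003,0],[0.0002,0.002,0],[0,0,0]]' --twist '[[0,0,0],[0,0,0],[0,0,0],[0,0,0]]'

```text
t: 9.32
position: [0.5069, 0.0876, 0.0346]
tool_rot: [0.011, 0.999, -0.052, -0.001]
ft_force: [-1.5, -2.0, 4.0]
finger_gap: 0.0103
```

Run:
```python
from h import *
from cell import arm
o=st(-.102)
b=arm.camera('top');cv2.imwrite('pics/t11.png',cv2.resize(b[195:285,225:345],None,fx=6,fy=6,interpolation=cv2.INTER_CUBIC))
b=arm.camera('scene');cv2.imwrite('pics/s11b.png',cv2.resize(b[205:325,270:430],None,fx=5,fy=5,interpolation=cv2.INTER_CUBIC))
o=st()
```

```text
t 9.32 p [0.5069 0.0876 0.0346] yaw -0.1034 F [-1.5497 -1.9868  3.972 ] M [-0.1396  0.3585  0.0516] gap 0.0103 j [ 0.2552  0.4144 -0.6028  1.8735  0.3081  0.9525 -0.5949]
twist [ 0.0211 -0.0025  0.0014]
t 9.42 p [0.5069 0.0876 0.0346] yaw -0.1033 F [-0.3381 -1.5349  3.9383] M [-0.1505  0.3615  0.0789] gap 0.011 j [ 0.2555  0.4143 -0.6029  1.8736  0.3078  0.9522 -0.5945]
```

View pics/s11b.png

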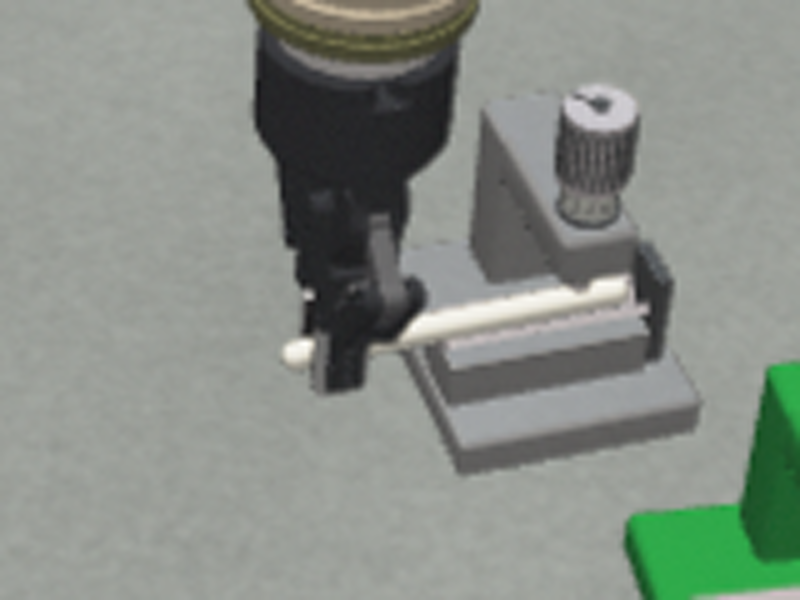

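Emit:
send_rows --travel '[[0.0002,0.0015,0.0004],[0.0001,0.0015,0],[0,0,0]]' --twist '[[0,0,0.001],[0,0,0],[0,0,0]]'

```text
t: 9.67
position: [0.5072, 0.0902, 0.035]
tool_rot: [0.011, 0.999, -0.051, -0.001]
ft_force: [-1.9, -1.7, 2.6]
finger_gap: 0.0105
```

Emit:
send_rows --travel '[[0.0001,0.001,0],[0,0,0]]' --twist '[[0,0,0],[0,0,0]]'

```text
t: 9.83
position: [0.5072, 0.0911, 0.0349]
tool_rot: [0.011, 0.999, -0.052, -0.001]
ft_force: [-1.6, -1.2, 3.9]
finger_gap: 0.0102
```

Emit:
send_rows --travel '[[0.0001,0.001,0],[0,0,0]]' --twist '[[0,0,0],[0,0,0]]'

```text
t: 10.0
position: [0.5073, 0.092, 0.0349]
tool_rot: [0.011, 0.999, -0.052, -0.001]
ft_force: [-1.7, -1.7, 4.3]
finger_gap: 0.0108
```

Emit:
send_rows --travel '[[0.0001,0.001,0],[0,0,0]]' --twist '[[0,0,0],[0,0,0]]'

```text
t: 10.17
position: [0.5074, 0.093, 0.0349]
tool_rot: [0.011, 0.999, -0.052, -0.001]
ft_force: [-1.9, -1.8, 4.3]
finger_gap: 0.0106
```

Emit:
send_rows --travel '[[0.0001,0.001,0],[0,0,0]]' --twist '[[0,0,0],[0,0,0]]'

```text
t: 10.33
position: [0.5075, 0.0939, 0.0349]
tool_rot: [0.011, 0.999, -0.052, -0.001]
ft_force: [-1.3, -2.5, 4.1]
finger_gap: 0.0108
```

Emit:
send_rows --travel '[[0.0001,0.001,0],[0,0,0]]' --twist '[[0,0,0],[0,0,0]]'

```text
t: 10.5
position: [0.5076, 0.0947, 0.0349]
tool_rot: [0.011, 0.999, -0.052, -0.001]
ft_force: [-2.2, -2.8, 5.2]
finger_gap: 0.0107
```

Run:
```python
from h import *
from cell import arm
o=st(-.102)
b=arm.camera('scene');cv2.imwrite('pics/s12b.png',cv2.resize(b[235:285,330:420],None,fx=8,fy=8,interpolation=cv2.INTER_CUBIC))
o=st()
```

```text
t 10.5 p [0.5076 0.0947 0.0349] yaw -0.1038 F [-2.1808 -2.7557  5.1667] M [-0.3577  0.3418  0.0876] gap 0.0107 j [ 0.2406  0.4188 -0.6037  1.8671  0.3115  0.9572 -0.6113]
twist [ 0.0225 -0.0032  0.0018]
t 10.55 p [0.5075 0.0947 0.0349] yaw -0.1038 F [-1.6661 -3.5141  4.1084] M [-0.539   0.3636  0.0259] gap 0.0103 j [ 0.2407  0.4188 -0.6037  1.8671  0.3114  0.9571 -0.6111]
```

View pics/s12b.png

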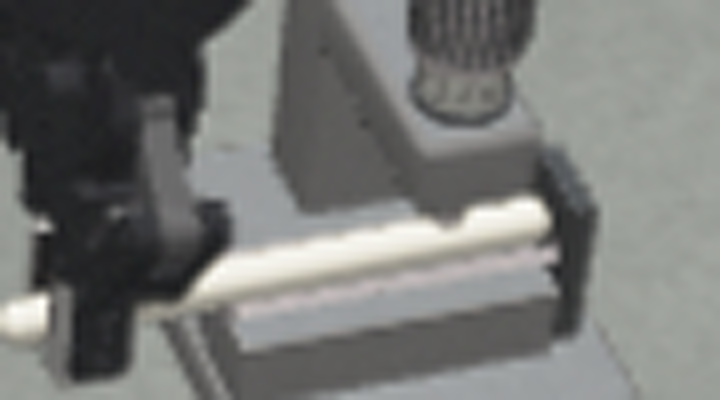

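Emit:
send_rows --travel '[[0.0001,0.001,0.0003],[0,0,0]]' --twist '[[0,0,0],[0,0,0]]'

```text
t: 10.72
position: [0.5075, 0.0948, 0.035]
tool_rot: [0.012, 0.999, -0.052, -0.001]
ft_force: [-1.8, -2.1, 3.7]
finger_gap: 0.0108
```

Run:
```python
from h import *
o=st(-.102)
```

```text
t 10.72 p [0.5075 0.0948 0.035 ] yaw -0.1046 F [-1.7979 -2.1134  3.7307] M [-0.2541  0.3451  0.091 ] gap 0.0108 j [ 0.2392  0.4191 -0.6031  1.8664  0.3123  0.9585 -0.6131]
twist [ 0.0236 -0.0038  0.0025]
```

Emit:
send_rows --travel '[[0.0002,0.002,0],[0.0002,0.002,0]]' --twist '[[0,0,0.002],[0,0,0]]'

```text
t: 10.88
position: [0.5076, 0.095, 0.0348]
tool_rot: [0.014, 0.999, -0.053, -0.002]
ft_force: [-4.9, -11.5, 8.9]
finger_gap: 0.0105
```

Run:
```python
from h import *
from cell import arm
o=st(-.102)
b=arm.camera('scene');cv2.imwrite('pics/s13b.png',cv2.resize(b[235:285,330:420],None,fx=8,fy=8,interpolation=cv2.INTER_CUBIC))
b=arm.camera('wrist');cv2.imwrite('pics/w13.png',b)
o=st()
```

```text
t 10.88 p [0.5076 0.095  0.0348] yaw -0.1054 F [ -4.8562 -11.4863   8.898 ] M [-2.0616  0.8622  0.0775] gap 0.0105 j [ 0.2337  0.4212 -0.6011  1.8638  0.3168  0.9629 -0.6196]
twist [ 0.0286 -0.0055  0.0034]
t 10.98 p [0.5076 0.0949 0.0348] yaw -0.1055 F [ -4.1979 -10.2833   8.1974] M [-1.8996  0.7885  0.101 ] gap 0.0111 j [ 0.2336  0.4211 -0.6009  1.8638  0.3168  0.963  -0.6197]
```

View pics/s13b.png

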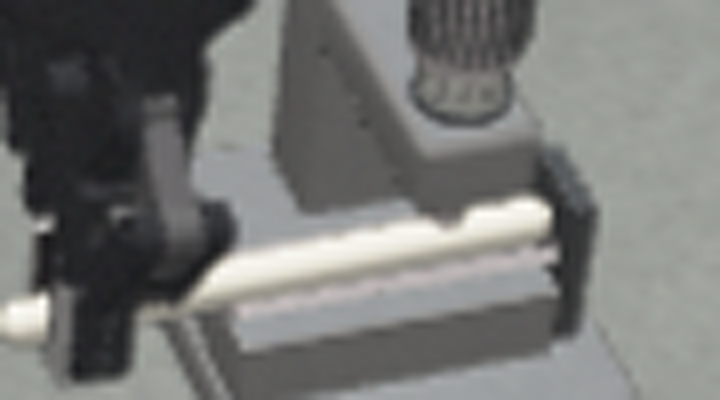

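View pics/w13.png

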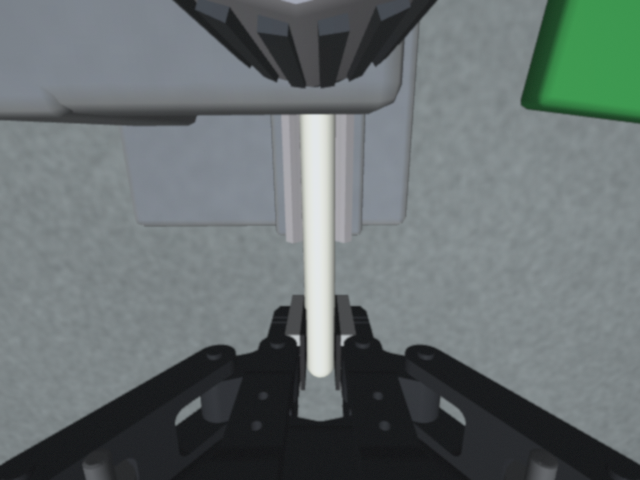

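Emit:
send_rows --travel '[[0,-0.0004,0.0004],[0,0,0],[0,0,0]]' --twist '[[0,0,0],[0,0,0],[0,0,0]]'

```text
t: 11.23
position: [0.5075, 0.0946, 0.0353]
tool_rot: [0.014, 0.998, -0.053, -0.002]
ft_force: [-1.9, -4.8, 5.0]
finger_gap: 0.0108
```

Run:
```python
from h import *
o=st(-.102)
```

```text
t 11.23 p [0.5075 0.0946 0.0353] yaw -0.1058 F [-1.9294 -4.7972  4.9986] M [-0.6529  0.3473  0.06  ] gap 0.0108 j [ 0.2347  0.4203 -0.6014  1.8638  0.316   0.9638 -0.6187]
twist [ 0.0285 -0.0057  0.0037]
```

Emit:
send_rows --travel '[[0,0,0],[0,0,0],[0,0,0],[0,0,0]]' --twist '[[0,0,0],[0,0,0],[0,0,0],[0,0,0]]' --fingers 0.035

```text
t: 11.57
position: [0.5077, 0.0975, 0.0348]
tool_rot: [0.012, 0.999, -0.052, -0.002]
ft_force: [0.5, -0.3, 1.3]
finger_gap: 0.0349
```

Run:
```python
from h import *
from cell import arm
o=st(-.102)
b=arm.camera('scene');cv2.imwrite('pics/s14b.png',cv2.resize(b[235:285,330:420],None,fx=8,fy=8,interpolation=cv2.INTER_CUBIC))
b=arm.camera('wrist');cv2.imwrite('pics/w14.png',b)
o=st()
```

```text
t 11.57 p [0.5077 0.0975 0.0348] yaw -0.1034 F [ 0.5352 -0.2911  1.2644] M [0.0212 0.0069 0.0186] gap 0.0349 j [ 0.2332  0.4218 -0.6034  1.8637  0.3145  0.9607 -0.6189]
twist [ 0.0247 -0.0047  0.0014]
t 11.67 p [0.5076 0.0974 0.0348] yaw -0.1033 F [ 0.1773 -0.2511 -0.8267] M [-0.0037 -0.0489 -0.02  ] gap 0.0349 j [ 0.2332  0.4217 -0.6034  1.8637  0.3146  0.961  -0.6188]
```

View pics/s14b.png

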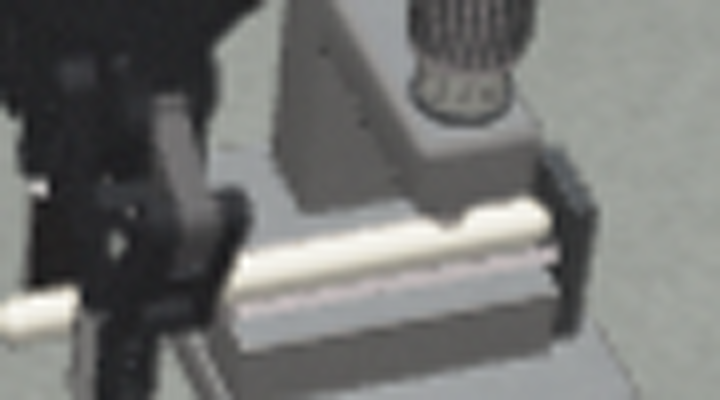

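View pics/w14.png

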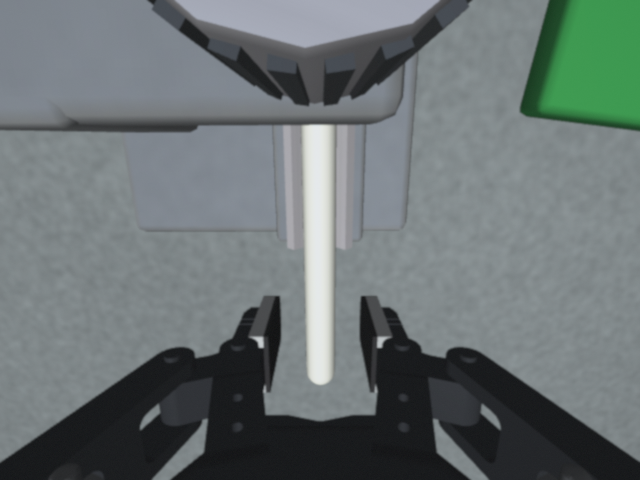

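Emit:
send_rows --travel '[[0,-0.004,0.02],[0,-0.004,0.035],[0,0,0.04],[0,0,0.04],[0,0,0.04],[0,0,0.03],[0,0,0],[0,0,0]]' --twist '[[0.012,-0.003,0],[0.012,-0.002,0],[0,0,0],[0,0,0],[0,0,0],[0,0,0],[0,0,0],[0,0,0]]'

```text
t: 12.33
position: [0.5027, 0.0904, 0.2472]
tool_rot: [-0.001, 0.999, -0.05, -0.002]
ft_force: [-0.1, 0.3, -0.6]
finger_gap: 0.0348
```

Run:
```python
from h import *
from cell import arm
import pickle
o=st(-.102)
ci=arm.camera_info('wrist')
b=arm.camera('wrist');cv2.imwrite('pics/w15.png',b);pickle.dump(ci,open('w15.pkl','wb'))
```

```text
t 12.33 p [0.5027 0.0904 0.2472] yaw -0.0998 F [-0.1143  0.3143 -0.6099] M [0.0129 0.0219 0.0081] gap 0.0348 j [ 0.3508  0.1866 -0.6708  1.6247  0.1143  1.3752 -0.4341]
twist [-0.0021 -0.0047 -0.0022]
```

View pics/w15.png

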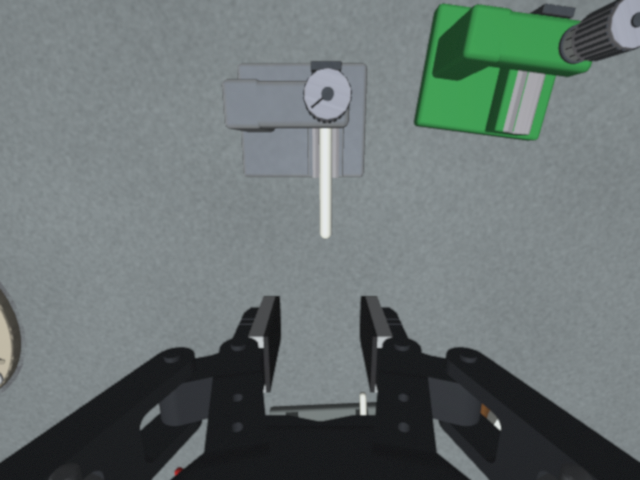

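Run:
```python
from h import *
import pickle
ci=pickle.load(open('w15.pkl','rb'))
im=cv2.imread('pics/w15.png')
cv2.imwrite('pics/w15b.png',cv2.resize(im[55:255,215:375],None,fx=4,fy=3.0 and 4,interpolation=cv2.INTER_CUBIC)[:600])
c=[at_z(ci,*p,.02) for p in((240.5,63.5),(366.5,64.5),(363.5,177.5),(244.5,177.5))]
P=np.array(c)[:,:2];M=np.array([[-85,45],[40,45],[40,-62],[-85,-62]])/1e3
mc,pc=M.mean(0),P.mean(0);H=(M-mc).T@(P-pc);U,S,V=np.linalg.svd(H);Rr=V.T@U.T
y=np.arctan2(Rr[1,0],Rr[0,0]);o=pc-Rr@mc;print('yaw',y,'org',o,np.linalg.norm(np.diff(P,axis=0),axis=1))
print('thimble',at_z(ci,327.5,94,.152))
e=at_z(ci,325,238.5,.05);print('rod end',e,Rr.T@(e[:2]-o))
```

```text
yaw -0.10538031690825934 org [0.51725257 0.19169627] [0.11987886 0.10567704 0.12338275]
thimble [0.51638104 0.19316447 0.152     ]
rod end [0.50423647 0.073499   0.05      ] [-0.00051127 -0.11891069]
```

View pics/w15b.png

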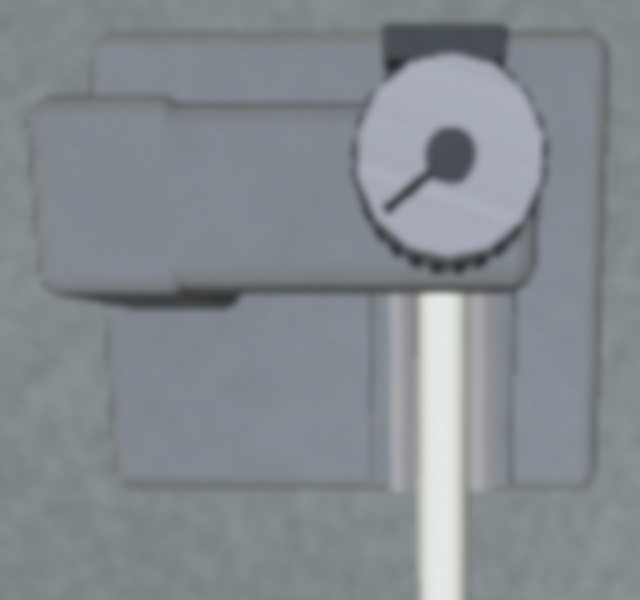

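Emit:
send_rows --travel '[[0.002,0.013,0],[0.002,0.013,0],[0.002,0.013,0],[0.002,0.013,0],[0.002,0.013,0],[0.002,0.013,0],[0.001,0.013,0],[0,0.01,0]]' --twist '[[0,-0.004,0.12],[0,0,0.12],[0,0,0.12],[0,0,0.12],[0,0,0.12],[0,0,0.12],[0,0,0.12],[0,0,0.12]]' --fingers 0.06 --force 20

```text
t: 13.05
position: [0.5127, 0.191, 0.2357]
tool_rot: [0.0, 0.902, 0.431, -0.007]
ft_force: [-0.5, -0.0, 0.9]
finger_gap: 0.0599
```

Run:
```python
from h import *
st(0.8)
```

```text
t 13.05 p [0.5127 0.191  0.2357] yaw 0.8907 F [-0.4716 -0.0332  0.8996] M [-0.0042 -0.0075 -0.0179] gap 0.0599 j [ 0.2545  0.33   -0.8449  1.5373  0.2476  1.4011  0.2815]
twist [ 0.0065 -0.0132 -0.0907]
```

Emit:
send_rows --travel '[[0.001,0,0],[0.001,0,0],[0,0,0],[0,0,0],[0,0,0],[0,0,0],[0,0,0],[0,0,0]]' --twist '[[0.006,-0.012,0.12],[0,0,0.12],[0,0,0.12],[0,0,0.12],[0,0,0.12],[0,0,0.12],[0,0,0.12],[0,0,0.12]]'

```text
t: 13.72
position: [0.508, 0.1945, 0.2212]
tool_rot: [-0.003, 0.586, 0.81, -0.009]
ft_force: [-0.6, 0.7, -0.2]
finger_gap: 0.06
```

Emit:
send_rows --travel '[[0,0,0],[0,0,0],[0,0,0],[0,0,0],[0,0,0],[0,0,0],[0,0,0],[0,0,0]]' --twist '[[0,0,0.12],[0,0,0.12],[0,0,0.12],[0,0,0.12],[0,0,0.12],[0,0,0.12],[0,0,0.12],[0,0,0]]'

```text
t: 14.38
position: [0.5023, 0.1933, 0.2076]
tool_rot: [-0.007, 0.184, 0.983, -0.015]
ft_force: [0.2, -0.1, 0.1]
finger_gap: 0.0602
```

Run:
```python
from h import *
st(2.6)
```

```text
t 14.38 p [0.5023 0.1933 0.2076] yaw 2.7713 F [ 0.154  -0.1425  0.0507] M [ 0.094   0.0346 -0.0007] gap 0.0602 j [ 0.4591  0.4832 -1.2048  1.5853  0.4628  1.4233  1.9795]
twist [ 0.0258 -0.0209 -0.1714]
```

Emit:
send_rows --travel '[[0.006,0,0],[0.006,0,0],[0.001,0,0],[0,0,0],[0,0,0]]' --twist '[[0.013,-0.01,0.03],[0.013,-0.011,0.03],[0,0,0],[0,0,0],[0,0,0]]'

```text
t: 14.8
position: [0.5129, 0.1932, 0.2022]
tool_rot: [-0.002, 0.161, 0.987, -0.001]
ft_force: [0.0, 0.5, -0.4]
finger_gap: 0.0602
```

Run:
```python
from h import *
from cell import arm
import pickle
st(2.8)
ci=arm.camera_info('wrist');b=arm.camera('wrist');cv2.imwrite('pics/w16.png',b);pickle.dump(ci,open('w16.pkl','wb'))
```

```text
t 14.8 p [0.5129 0.1932 0.2022] yaw 2.819 F [ 0.0112  0.4732 -0.382 ] M [-0.0182  0.0348  0.0206] gap 0.0602 j [ 0.4801  0.5004 -1.2154  1.5879  0.4723  1.3925  2.0358]
twist [ 0.0013 -0.0052 -0.019 ]
```

View pics/w16.png

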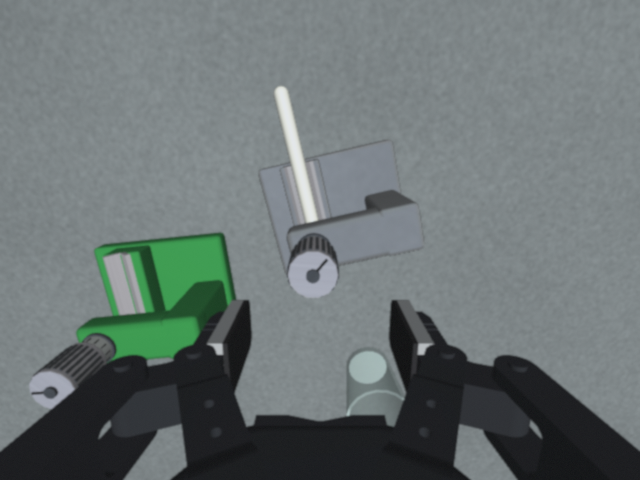

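Run:
```python
from h import *
import pickle
ci=pickle.load(open('w16.pkl','rb'))
print(at_z(ci,313,276,.152),ci['eye'], proj(ci,[.5129,.1932,.152]))
```

```text
[0.51613577 0.19428929 0.152     ] [0.49001279 0.12599294 0.34610893] [317.63317175 272.69330973]
```

Emit:
send_rows --travel '[[0.0035,0.0005,-0.01],[0,0,-0.012],[0,0,-0.01],[0,0,0],[0,0,0]]' --twist '[[0.001,-0.005,0],[0,0,0],[0,0,0],[0,0,0],[0,0,0]]'

```text
t: 15.27
position: [0.5155, 0.1942, 0.1658]
tool_rot: [-0.0, 0.162, 0.987, -0.001]
ft_force: [-0.7, 0.9, 1.2]
finger_gap: 0.0603
```

Run:
```python
from h import *
from cell import arm
st(2.8)
b=arm.camera('wrist');cv2.imwrite('pics/w17.png',b)
```

```text
t 15.27 p [0.5155 0.1942 0.1658] yaw 2.8171 F [-0.6997  0.854   1.1824] M [0.0324 0.0246 0.0027] gap 0.0603 j [ 0.4607  0.5323 -1.1879  1.6353  0.5073  1.3256  2.0091]
twist [ 0.0017 -0.0012 -0.0171]
```

View pics/w17.png

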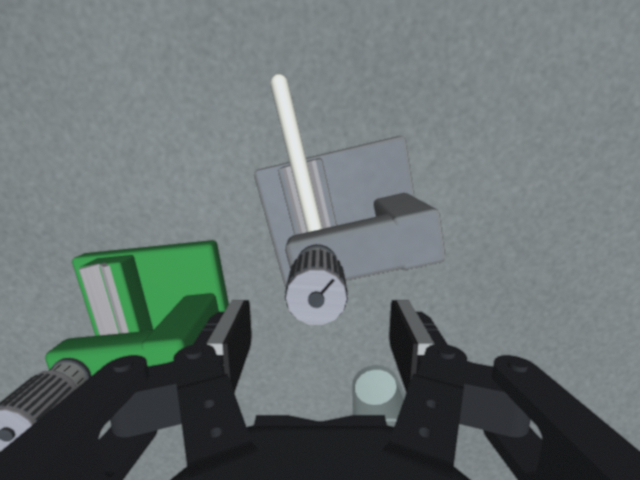

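Emit:
send_rows --travel '[[0.001,-0.0005,0],[0,0,0],[0,0,0],[0,0,0],[0,0,0],[0,0,0]]' --twist '[[0.001,0,-0.05],[0,0,-0.05],[0,0,-0.05],[0,0,-0.05],[0,0,-0.05],[0,0,-0.05]]'

```text
t: 15.82
position: [0.5166, 0.1942, 0.1668]
tool_rot: [-0.001, 0.313, 0.95, 0.0]
ft_force: [0.0, 0.4, 0.3]
finger_gap: 0.0599
```

Run:
```python
from h import *
st(2.5)
```

```text
t 15.82 p [0.5166 0.1942 0.1668] yaw 2.5055 F [0.0075 0.4472 0.2753] M [ 0.0011 -0.0029 -0.0162] gap 0.0599 j [ 0.4276  0.4963 -1.1217  1.6332  0.4589  1.3065  1.7352]
twist [-0.0012 -0.001  -0.0055]
```

Emit:
send_rows --travel '[[0,-0.0003,-0.01],[0,0,-0.012],[0,0,-0.012],[0,0,-0.008],[0,0,0],[0,0,0]]' --twist '[[-0.001,0,0],[0,0,0],[0,0,0],[0,0,0],[0,0,0],[0,0,0]]'

```text
t: 16.32
position: [0.516, 0.1938, 0.1199]
tool_rot: [-0.001, 0.311, 0.95, -0.0]
ft_force: [0.3, -0.5, 0.9]
finger_gap: 0.0599
```

Run:
```python
from h import *
from cell import arm
st(2.5)
b=arm.camera('wrist');cv2.imwrite('pics/w18.png',b)
```

```text
t 16.32 p [0.516  0.1938 0.1199] yaw 2.509 F [ 0.3211 -0.4735  0.9484] M [0.0266 0.0569 0.0076] gap 0.0599 j [ 0.4035  0.5408 -1.0879  1.6913  0.5054  1.2247  1.7043]
twist [ 0.0003 -0.0014 -0.009 ]
```

View pics/w18.png

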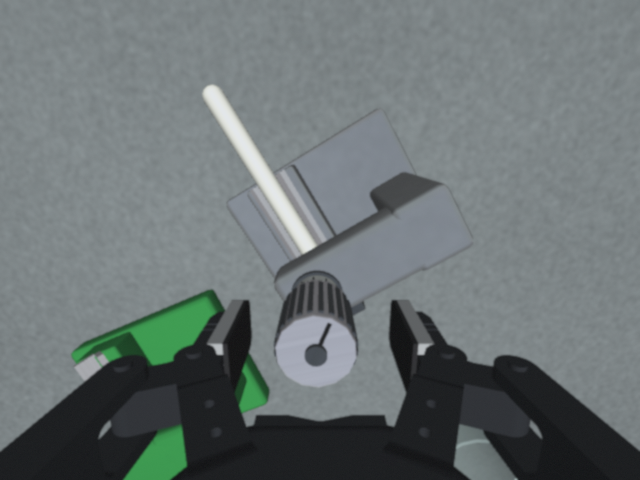

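Emit:
send_rows --travel '[[0.001,-0.0007,0],[0,0,0],[0,0,0]]' --twist '[[0,-0.001,0],[0,0,0],[0,0,0]]' --fingers 0.036 --force 20

```text
t: 16.62
position: [0.5174, 0.1933, 0.1204]
tool_rot: [-0.0, 0.311, 0.95, 0.0]
ft_force: [0.3, 0.3, 0.5]
finger_gap: 0.0361
```

Run:
```python
from h import *
from cell import arm
st(2.5)
b=arm.camera('wrist');cv2.imwrite('pics/w19.png',b[200:440,160:480])
```

```text
t 16.62 p [0.5174 0.1933 0.1204] yaw 2.5094 F [0.2531 0.277  0.5003] M [-0.0461 -0.0374 -0.0356] gap 0.0361 j [ 0.4045  0.5413 -1.0877  1.6893  0.5061  1.2249  1.7067]
twist [-0.0003 -0.0001 -0.0094]
```

View pics/w19.png

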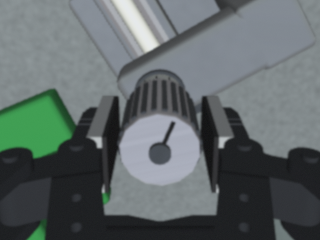

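Emit:
send_rows --travel '[[0,0,0],[0,0,0],[0,0,0]]' --twist '[[0,0,0],[0,0,0],[0,0,0]]' --fingers 0.027 --force 20

```text
t: 16.92
position: [0.5176, 0.1933, 0.1208]
tool_rot: [0.0, 0.311, 0.95, 0.0]
ft_force: [0.4, 0.6, -1.7]
finger_gap: 0.029
```

Run:
```python
from h import *
from cell import arm
st(2.5)
b=arm.camera('wrist');cv2.imwrite('pics/w20.png',b[200:440,160:480]);st()
```

```text
t 16.92 p [0.5176 0.1933 0.1208] yaw 2.5092 F [ 0.4356  0.589  -1.6652] M [ 0.0875 -0.1331  0.0468] gap 0.029 j [ 0.4048  0.5406 -1.0879  1.689   0.5059  1.2248  1.7068]
twist [-0.0003  0.0007 -0.0092]
t 16.97 p [0.5176 0.1932 0.1208] yaw 2.5092 F [ 0.4829  0.6195 -1.0922] M [ 0.1082 -0.0725  0.0145] gap 0.0295 j [ 0.4048  0.5406 -1.0878  1.689   0.5059  1.2248  1.7068]
```

View pics/w20.png

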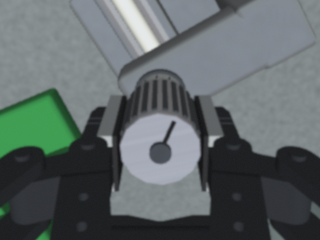

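Emit:
send_rows --travel '[[0,0,0],[0,0,0],[0,0,0],[0,0,0]]' --twist '[[0,0,-0.03],[0,0,-0.04],[0,0,-0.04],[0,0,-0.04]]'

```text
t: 17.3
position: [0.5177, 0.1932, 0.1208]
tool_rot: [0.0, 0.383, 0.924, 0.0]
ft_force: [0.0, 0.6, -1.9]
finger_gap: 0.0291
```

Run:
```python
from h import *
st(2.35)
```

```text
t 17.3 p [0.5177 0.1932 0.1208] yaw 2.3552 F [ 0.0245  0.6083 -1.8974] M [ 0.0637 -0.0854  0.0536] gap 0.0291 j [ 0.3861  0.5238 -1.0553  1.6896  0.4831  1.2151  1.5696]
twist [-0.0002  0.0009 -0.0052]
```

Emit:
send_rows --travel '[[0,0,0],[0,0,0],[0,0,0],[0,0,0],[0,0,0],[0,0,0],[0,0,0],[0,0,0]]' --twist '[[0,0,-0.05],[0,0,-0.05],[0,0,-0.05],[0,0,-0.05],[0,0,-0.05],[0,0,-0.05],[0,0,-0.05],[0,0,-0.05]]'

```text
t: 17.97
position: [0.5179, 0.1928, 0.1208]
tool_rot: [0.001, 0.567, 0.824, 0.0]
ft_force: [0.8, -0.4, -1.9]
finger_gap: 0.0293
```

Run:
```python
from h import *
from cell import arm
st(1.96)
b=arm.camera('wrist');cv2.imwrite('pics/w21.png',b[200:440,160:480])
b=arm.camera('scene');cv2.imwrite('pics/s21.png',cv2.resize(b[205:285,345:425],None,fx=6,fy=6,interpolation=cv2.INTER_CUBIC))
```

```text
t 17.97 p [0.5179 0.1928 0.1208] yaw 1.9362 F [ 0.7507 -0.3533 -1.9079] M [-0.0549 -0.0004  0.0907] gap 0.0293 j [ 0.3315  0.4829 -0.9666  1.6916  0.4254  1.1927  1.1936]
twist [0.0008 0.0016 0.0238]
```

View pics/w21.png

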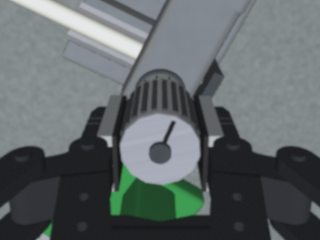

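View pics/s21.png

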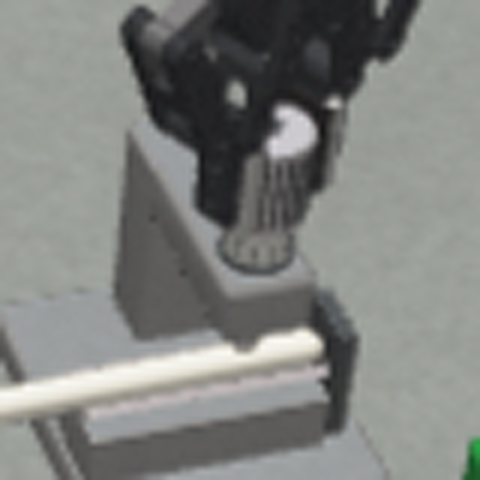

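Emit:
send_rows --travel '[[0,0,0],[0,0,0],[0,0,0],[0,0,0],[0,0,0],[0,0,0],[0,0,0],[0,0,0]]' --twist '[[0,0.001,-0.05],[0,0,-0.05],[0,0,-0.05],[0,0,-0.05],[0,0,-0.05],[0,0,-0.05],[0,0,-0.05],[0,0,-0.05]]'

```text
t: 18.73
position: [0.518, 0.1925, 0.1208]
tool_rot: [0.001, 0.718, 0.696, -0.001]
ft_force: [0.6, 0.0, -1.4]
finger_gap: 0.0297
```

```bash
cat >> h.py <<'E'
def mz(tag,n=4):
    from cell import arm
    Z=[];F=[]
    for i in range(n):
        o=arm.get_obs();Z.append(o['moment'][2]);F.append(o['ft_force'])
        b=arm.camera('wrist')
    cv2.imwrite(f'pics/{tag}.png',cv2.resize(b[240:400,240:400],None,fx=5,fy=5,interpolation=cv2.INTER_CUBIC)[:600])
    st(); print('Mz',np.array(Z),np.mean(Z),'F',np.mean(F,0),'turn',)
E
python3 -c "
from h import *
mz('g1')"
```

```text
t 18.93 p [0.5179 0.1925 0.1208] yaw 1.5421 F [-0.8867 -1.1106 -1.4502] M [-0.0107 -0.0888 -0.0914] gap 0.029 j [ 0.2771  0.4521 -0.8846  1.6921  0.3764  1.1783  0.8365]
Mz [ 0.0673 -0.0401 -0.0655 -0.0731] -0.027858262418039605 F [ 0.2615 -0.2417 -2.1769] turn
```

View pics/g1.png

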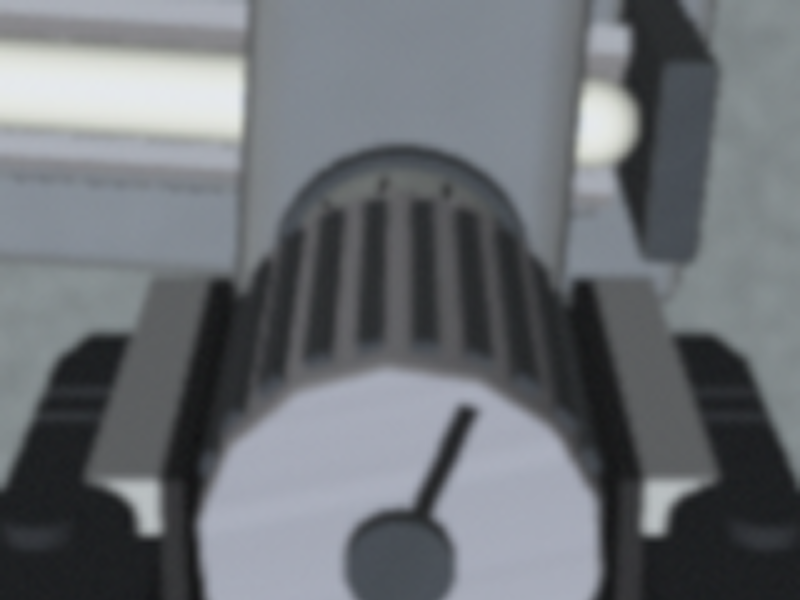

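Emit:
send_rows --travel '[[0,0,0],[0,0,0],[0,0,0],[0,0,0],[0,0,0],[0,0,0],[0,0,0],[0,0,0]]' --twist '[[0,0.001,-0.05],[0,0,-0.05],[0,0,-0.05],[0,0,-0.05],[0,0,-0.05],[0,0,-0.05],[0,0,-0.05],[0,0,-0.05]]'

```text
t: 19.6
position: [0.5179, 0.1921, 0.1208]
tool_rot: [0.0, 0.84, 0.543, -0.001]
ft_force: [-0.7, -0.8, -1.0]
finger_gap: 0.0289
```

```bash
python3 -c "
from h import *
mz('g2',1)"
```

```text
t 19.65 p [0.5179 0.1921 0.1208] yaw 1.1434 F [-0.0072 -0.1307 -0.9774] M [-0.004  -0.045  -0.0688] gap 0.0295 j [ 0.2227  0.4269 -0.8053  1.6927  0.3309  1.1672  0.4728]
Mz [0.1024] 0.10241973387566256 F [-0.6662 -0.83   -1.0051] turn
```

View pics/g2.png

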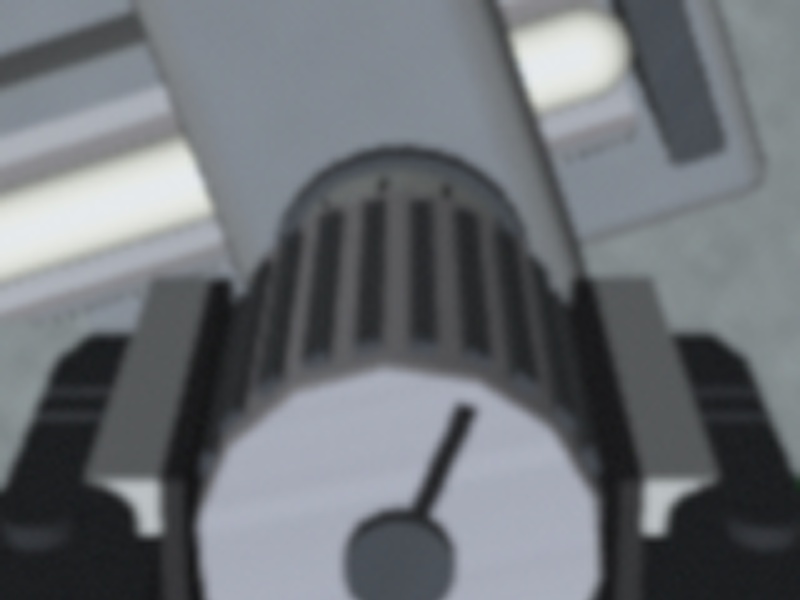

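Emit:
send_rows --travel '[[0,0,0],[0,0,0],[0,0,0],[0,0,0],[0,0,0],[0,0,0],[0,0,0],[0,0,0]]' --twist '[[0,0.001,-0.05],[0,0,-0.05],[0,0,-0.05],[0,0,-0.05],[0,0,-0.05],[0,0,-0.05],[0,0,-0.05],[0,0,-0.05]]'

```text
t: 20.32
position: [0.5177, 0.1919, 0.1208]
tool_rot: [-0.0, 0.93, 0.368, -0.002]
ft_force: [-0.7, 0.2, -0.6]
finger_gap: 0.0294
```

```bash
python3 -c "
from h import *
mz('g3',1)"
```

```text
t 20.37 p [0.5177 0.1918 0.1208] yaw 0.7503 F [-0.1384 -0.1129 -1.4017] M [-0.0085 -0.0939 -0.0143] gap 0.0292 j [ 0.1689  0.4059 -0.7297  1.6938  0.2901  1.1584  0.1111]
Mz [0.0998] 0.09980955391651093 F [-0.6539  0.2478 -0.6398] turn
```

View pics/g3.png

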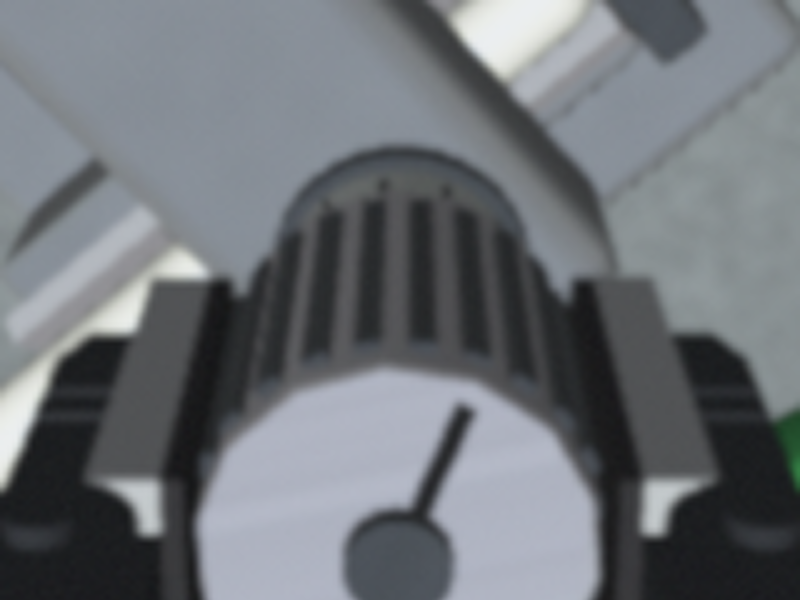

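Emit:
send_rows --travel '[[0,0,0],[0,0,0],[0,0,0],[0,0,0],[0,0,0],[0,0,0],[0,0,0],[0,0,0]]' --twist '[[0,0.001,-0.05],[0,0,-0.05],[0,0,-0.05],[0,0,-0.05],[0,0,-0.05],[0,0,-0.05],[0,0,-0.05],[0,0,-0.05]]'

```text
t: 21.03
position: [0.5174, 0.1916, 0.1208]
tool_rot: [-0.001, 0.983, 0.182, -0.003]
ft_force: [0.5, -0.6, -0.1]
finger_gap: 0.0292
```

```bash
python3 -c "
from h import *
mz('g4',1)"
```

```text
t 21.08 p [0.5174 0.1916 0.1208] yaw 0.3625 F [ 0.3814  0.0485 -0.6776] M [-0.1311 -0.0857  0.0141] gap 0.0294 j [ 0.1169  0.3882 -0.658   1.6957  0.253   1.1509 -0.2479]
Mz [0.0909] 0.09091588748553761 F [ 0.4967 -0.6183 -0.093 ] turn
```

View pics/g4.png

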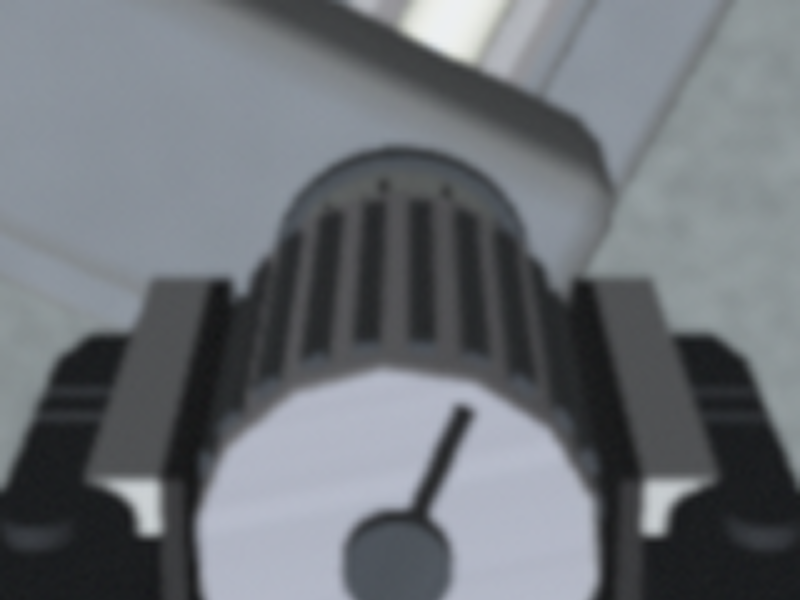

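Emit:
send_rows --travel '[[0,0,0],[0,0,0],[0,0,0],[0,0,0],[0,0,0],[0,0,0],[0,0,0],[0,0,0]]' --twist '[[0,0.001,-0.05],[0,0,-0.05],[0,0,-0.05],[0,0,-0.05],[0,0,-0.05],[0,0,-0.05],[0,0,-0.05],[0,0,-0.05]]'

```text
t: 21.75
position: [0.5171, 0.1915, 0.1207]
tool_rot: [-0.001, 1.0, -0.009, -0.004]
ft_force: [-0.4, -0.8, -0.6]
finger_gap: 0.0289
```

```bash
python3 -c "
from h import *
mz('g5',1)"
```

```text
t 21.8 p [0.5171 0.1916 0.1208] yaw -0.0208 F [-0.4372 -1.1355 -1.0666] M [-0.1867 -0.0691 -0.0376] gap 0.0293 j [ 0.0663  0.3732 -0.5898  1.6982  0.2191  1.1441 -0.605 ]
Mz [0.0931] 0.09306205665424498 F [-0.4445 -0.7758 -0.5767] turn
```

View pics/g5.png

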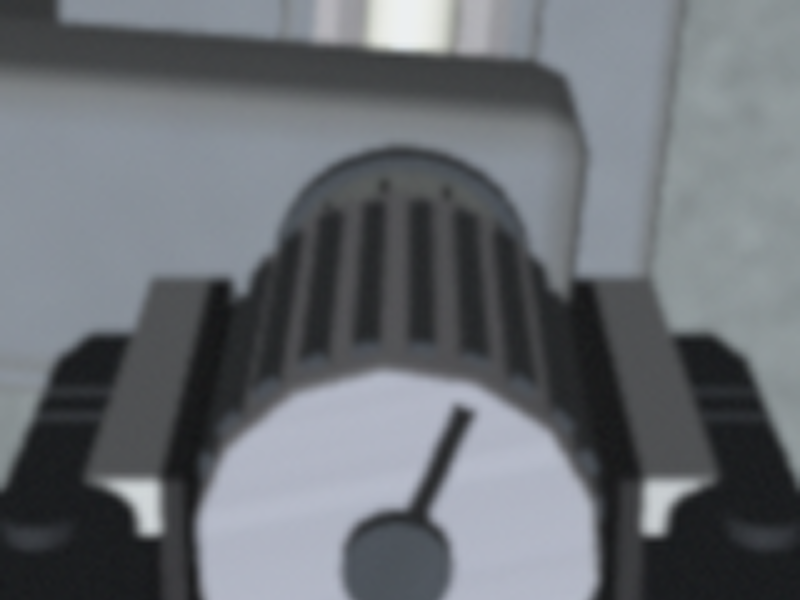

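Emit:
send_rows --travel '[[0,0,0],[0,0,0],[0,0,0],[0,0,0],[0,0,0],[0,0,0],[0,0,0],[0,0,0]]' --twist '[[0,0.001,-0.05],[0,0,-0.05],[0,0,-0.05],[0,0,-0.05],[0,0,-0.05],[0,0,-0.05],[0,0,-0.05],[0,0,-0.05]]'

```text
t: 22.47
position: [0.5167, 0.1916, 0.1207]
tool_rot: [-0.001, 0.98, -0.197, -0.004]
ft_force: [-0.2, -0.3, -0.3]
finger_gap: 0.0295
```

```bash
python3 -c "
from h import *
mz('g6',1)"
```

```text
t 22.52 p [0.5167 0.1916 0.1208] yaw -0.4006 F [-0.3125 -0.5978  0.1021] M [-0.1369 -0.0131  0.0037] gap 0.0295 j [ 0.0169  0.36   -0.5247  1.7015  0.1882  1.1376 -0.9609]
Mz [0.0797] 0.07973486169610443 F [-0.2444 -0.2945 -0.3302] turn
```

View pics/g6.png

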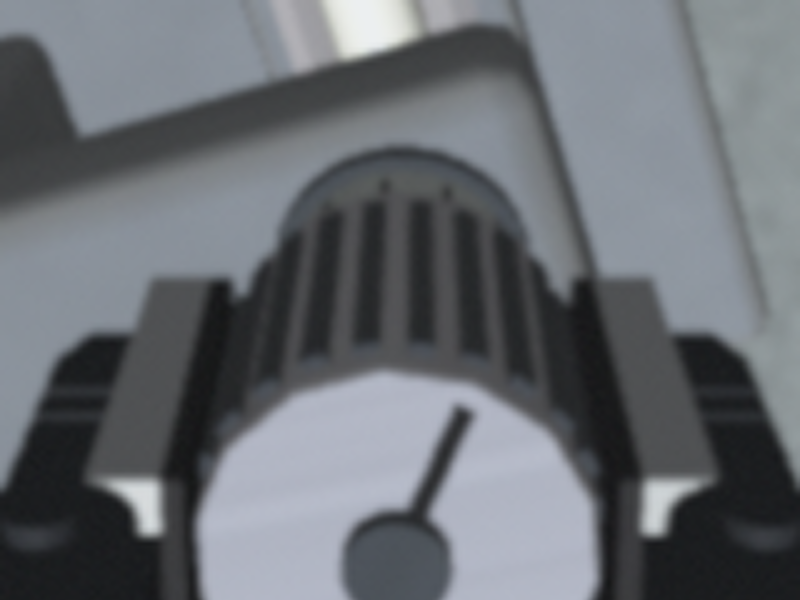

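Emit:
send_rows --travel '[[0,0,0],[0,0,0],[0,0,0],[0,0,0],[0,0,0],[0,0,0],[0,0,0],[0,0,0]]' --twist '[[0,0.001,-0.05],[0,0,-0.05],[0,0,-0.05],[0,0,-0.05],[0,0,-0.05],[0,0,-0.05],[0,0,-0.05],[0,0,-0.05]]'

```text
t: 23.18
position: [0.5164, 0.1918, 0.1208]
tool_rot: [-0.001, 0.926, -0.377, -0.005]
ft_force: [0.4, -1.8, 0.4]
finger_gap: 0.0293
```

```bash
python3 -c "
from h import *
mz('g7',1)"
```

```text
t 23.23 p [0.5164 0.1918 0.1208] yaw -0.7777 F [-0.146  -0.2828  1.0775] M [-0.2141 -0.0036  0.0696] gap 0.0294 j [-0.0316  0.3485 -0.4621  1.7053  0.16    1.1313 -1.3164]
Mz [0.1167] 0.11666379033065656 F [ 0.3834 -1.817   0.4008] turn
```

View pics/g7.png

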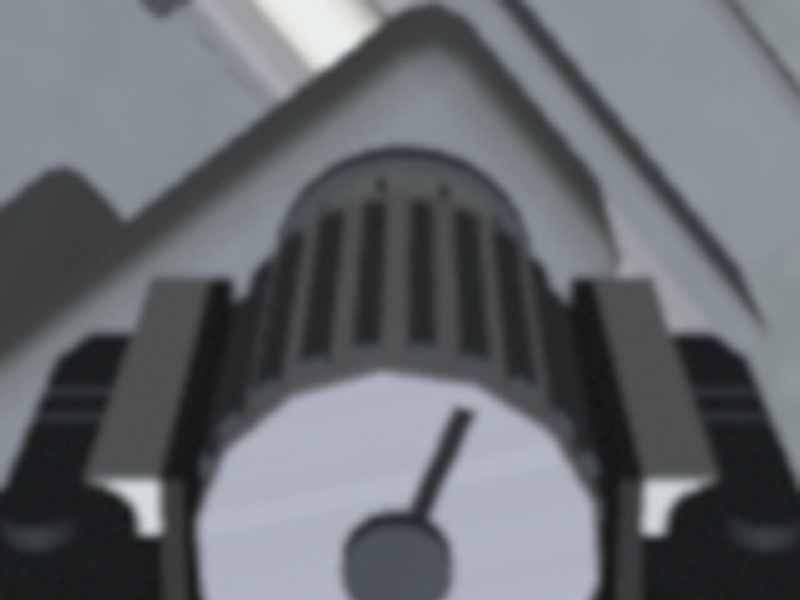

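Emit:
send_rows --travel '[[0,0,0],[0,0,0],[0,0,0],[0,0,0],[0,0,0],[0,0,0],[0,0,0]]' --twist '[[0,0.001,-0.05],[0,0,-0.05],[0,0,-0.05],[0,0,-0.05],[0,0,-0.05],[0,0,-0.05],[0,0,-0.05]]'

```text
t: 23.82
position: [0.5162, 0.1921, 0.1208]
tool_rot: [-0.001, 0.852, -0.524, -0.005]
ft_force: [-0.2, -0.3, 0.3]
finger_gap: 0.0293
```

```bash
python3 -c "
from h import *
mz('g8',1)"
```

```text
t 23.87 p [0.5162 0.192  0.1207] yaw -1.1061 F [0.7175 0.6458 0.0426] M [-0.2826 -0.0539 -0.0061] gap 0.0292 j [-0.0736  0.3397 -0.409   1.7088  0.1373  1.126  -1.6274]
Mz [0.1329] 0.13293051498091735 F [-0.1832 -0.2774  0.3196] turn
```

View pics/g8.png

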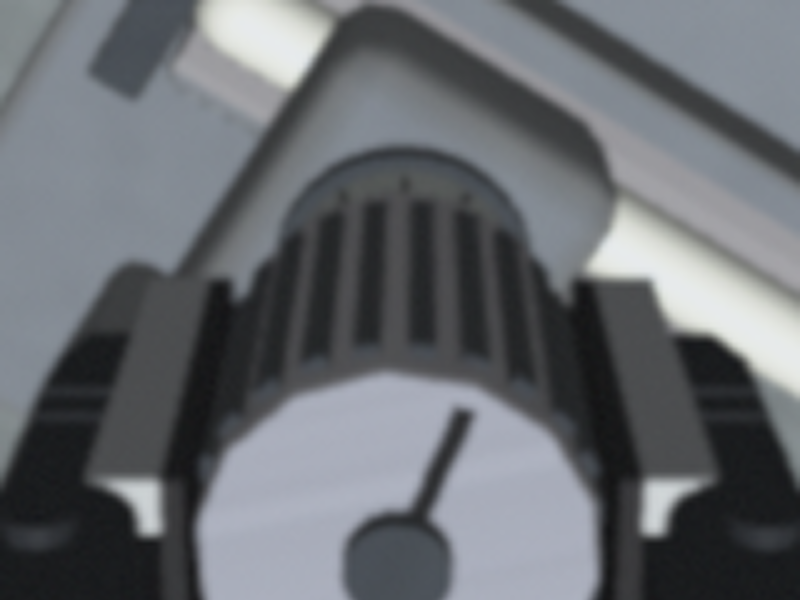

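Emit:
send_rows --travel '[[0,0,0],[0,0,0],[0,0,0],[0,0,0],[0,0,0],[0,0,0],[0,0,0]]' --twist '[[0,0.001,-0.05],[0,0,-0.05],[0,0,-0.05],[0,0,-0.05],[0,0,-0.05],[0,0,-0.05],[0,0,0]]'

```text
t: 24.45
position: [0.5161, 0.1923, 0.1208]
tool_rot: [-0.001, 0.771, -0.637, -0.005]
ft_force: [0.1, 0.4, 0.1]
finger_gap: 0.0293
```

```bash
python3 -c "
from h import *
mz('g9',1)"
```

```text
t 24.5 p [0.5161 0.1923 0.1207] yaw -1.3782 F [-0.1101 -1.0274 -1.1184] M [-0.3331 -0.0292  0.0053] gap 0.0295 j [-0.1087  0.3332 -0.3654  1.7116  0.1197  1.122  -1.8861]
Mz [-0.036] -0.035997134001300085 F [0.0865 0.3626 0.1294] turn
```

View pics/g9.png

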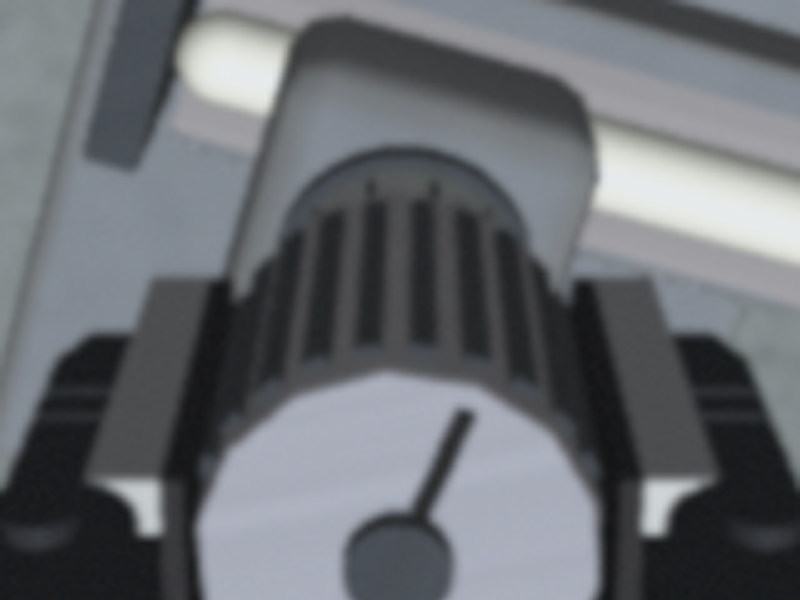

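Emit:
send_rows --travel '[[0,0,0],[0,0,0],[0,0,0],[0,0,0]]' --twist '[[0,0,0],[0,0,0],[0,0,0],[0,0,0]]' --fingers 0.06

```text
t: 24.83
position: [0.5161, 0.1931, 0.1209]
tool_rot: [-0.002, 0.775, -0.631, -0.005]
ft_force: [0.3, -0.3, -1.5]
finger_gap: 0.06
```

Emit:
send_rows --travel '[[0,0,0.01],[0,0,0.02],[0,0,0.025],[0,0,0.025],[0,0,0.02],[0,0,0.01],[0,0,0],[0,0,0]]' --twist '[[0,0,0],[0,0,0],[0,0,0],[0,0,0],[0,0,0],[0,0,0],[0,0,0],[0,0,0]]'

```text
t: 25.5
position: [0.5144, 0.1933, 0.2389]
tool_rot: [-0.002, 0.777, -0.629, -0.005]
ft_force: [-0.2, 1.1, -0.1]
finger_gap: 0.0601
```

Run:
```python
from h import *
from cell import arm
st()
b=arm.camera('wrist');cv2.imwrite('pics/w30.png',b)
b=arm.camera('scene');cv2.imwrite('pics/s30.png',b)
```

```text
t 25.5 p [0.5144 0.1933 0.2389] yaw -1.361 F [-0.1692  1.0616 -0.1436] M [-0.0242 -0.0167  0.0136] gap 0.0601 j [-0.0972  0.2424 -0.3769  1.5525  0.0788  1.3652 -1.8412]
```

View pics/w30.png

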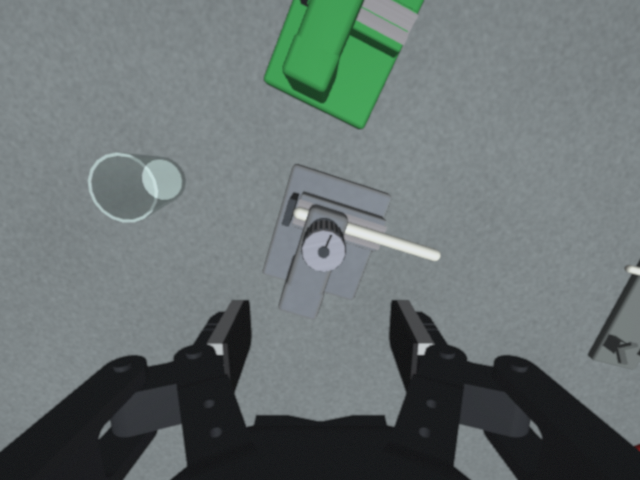

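View pics/s30.png

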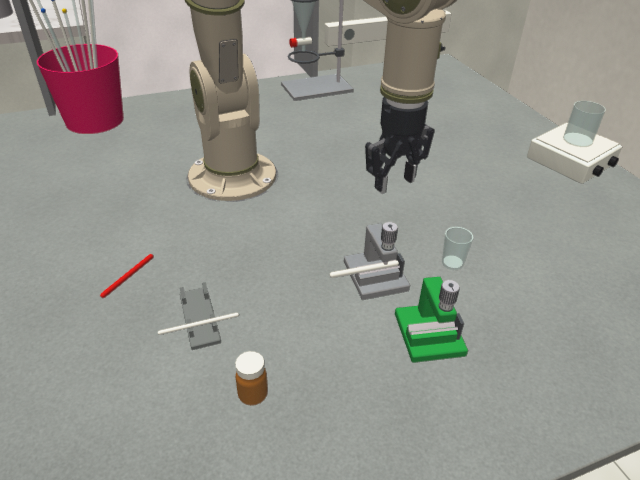

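```bash
python3 -c "
from cell import arm
print(arm.finish_job())"
```

```text
the job is handed in; nothing more can be done
None
```

I laid the thick rod in the groove of the grey gauge and slid it under the spindle to the end stop. I then turned the thimble clockwise until its ratchet slipped, let go, and handed the job in at about 25.5 s.

**Rod:** Contact with the stop peaked at about 11 N along the rod. Its free end measured 118.9 mm from the spindle axis, against 120 mm nominal, which is within the camera accuracy. Close-ups after clamping still show its tip at the stop.

**Thimble:** I gripped it at the 20 N setting. Sampled outside force on the tool stayed around 2 N. I turned it about 3.89 rad in total. The sleeve's tick marks followed the thimble until about 3.25 rad, then lagged. That gives a slip of about 0.63 rad (36 degrees), inside the 20 to 60 degree window. The torque read about 0.13 N m while slipping. The thimble did not slip in the fingers.

**End state:** The last pictures show the gripper open and clear about 12 cm above its grip position. The thin rod, red rod, beaker, jar and green gauge stand as they were.

**Checks that were weak or disagreed:**
- The torque readings were noisy, so I judged the slip by the tick marks. I inferred their 30 degree spacing from how far they moved against the arm's turn.
- The cameras disagreed by up to about 5 mm on the gauge position, so I aligned it finally by wrist views and contact force.
- The wrist briefly read about 9 N upward while the rod was pressed against the stop.

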